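# Stow the mandrels and lock up the thread rack

## Task

Put the jeweller's stall bench in order: stand every ring mandrel from the sloped rest, steel end down and fully home, in a hole of its own in the pale wooden block. Thread both dark red spools down on to the two posts of the thread rack; then swing the rack's keeper bar fully shut over them and lock it, by dropping the T-stud from its parking block through the slot until its flange lies on the bar and giving it a quarter turn. Do not disturb the other things on the bench.

Things in the scene. Friction and masses are not known exactly. Their poses are not given: they have to be found in the camera images.
- keeper (a joint): Keeper bar of the thread rack: flat steel bar 30 mm wide, 8 mm thick, on a vertical hinge, underside 90 mm and top 98 mm above the table. 0 rad = shut (at its stop, over both posts and the lock pillar); grows to 1.75 as it swings open, anticlockwise from above, to the rack's +x side. It stays where it is left; about 0.1 N m moves it.
- pivot (a point): Point on the keeper bar's hinge axis at the bar's top (98 mm up). Axes: the rack's own: y along the row lock pillar -> hinge, x to the side to which the bar opens, z up.
- keeper_knob (a point): Upright black knob on the keeper bar, 18 mm diameter, 22 mm high (98 to 120 mm above the table), 97.5 mm from the hinge axis; the point is on its axis 11 mm above the bar's top. Its -y axis points along the bar away from the hinge.
- post1_tip (a point): Tip of the brass post nearer the hinge: 14 mm diameter, tip 70 mm above the table, rising 58 mm from the rack's dark base board (85 x 275 mm, top 12 mm above the table). Axes as at pivot. The other post is 85 mm away: grip the spools across the rack (along its x) when threading them.
- post2_tip (a point): Tip of the other post, nearer the lock pillar; otherwise as post1_tip.
- lock (a point): Centre of the lock slot, at the height of the bar's top (98 mm), over the 50 mm square lock pillar at the rack's -y end, 202.5 mm from the hinge axis. Pillar top (81 to 89 mm up) and bar each have a slot 36 x 13 mm, long along the rack's y, that coincide when the bar is shut. Below is a cavity 38 x 38 mm where the T-stud's crossbar can turn. Axes as at pivot.
- stud_grip (a point): T-stud, 120 g. Brass bar handle 50 mm long (x), 14 thick (y), 40 high; below it a flange 32 mm diameter, 5 thick; shaft 9 mm thick, 20 long; crossbar 32 (along x) x 9 x 8 mm. The point is on its axis 18 mm below the handle's top, 27 above the flange's underside, 55 above its foot. Parked upright in a slot of a dark block 45 mm high; lift 30 to clear it. Once home it turns freely either way.
- rest: Sloped dark wooden rest for the mandrels; its x axis points, level, the way their handles lean; origin at the middle of its foot. The mandrels lie 54 mm apart in channels, leaning 40 degrees from upright with the handle end away from the robot, steel end down against a lip 26 mm up; the last 70 mm (the handle) stick out freely beyond the rest.
- spool1_mid (a point): Dark red thread spool, upright, 120 g: 50 mm diameter up to 62 mm, then a pale core 30 mm diameter up to 70 mm; a hole 22 mm wide right through. The point is on its axis 35 mm above its foot; z is up. Starts standing on the table. Either spool may go on either post.
- spool2_mid (a point): Dark red thread spool, upright, 120 g: 50 mm diameter up to 62 mm, then a pale core 30 mm diameter up to 70 mm; a hole 22 mm wide right through. The point is on its axis 35 mm above its foot; z is up. Starts standing on the table. Either spool may go on either post.
- mandrel1_mid (a point): Ring mandrel, 170 mm long, 150 g: steel shaft 16 mm diameter for 106 mm from its lower end, then a pale wooden handle 20 mm diameter. The point is on its axis half-way (85 mm from either end); z runs along it towards the handle end. Starts in one of the four channels of the rest. May be absent (None).
- mandrel2_mid (a point): Ring mandrel, 170 mm long, 150 g: steel shaft 16 mm diameter for 106 mm from its lower end, then a pale wooden handle 20 mm diameter. The point is on its axis half-way (85 mm from either end); z runs along it towards the handle end. Starts in one of the four channels of the rest. May be absent (None).
- mandrel3_mid (a point): Ring mandrel, 170 mm long, 150 g: steel shaft 16 mm diameter for 106 mm from its lower end, then a pale wooden handle 20 mm diameter. The point is on its axis half-way (85 mm from either end); z runs along it towards the handle end. Starts in one of the four channels of the rest. May be absent (None).
- mandrel4_mid (a point): Ring mandrel, 170 mm long, 150 g: steel shaft 16 mm diameter for 106 mm from its lower end, then a pale wooden handle 20 mm diameter. The point is on its axis half-way (85 mm from either end); z runs along it towards the handle end. Starts in one of the four channels of the rest. May be absent (None).
- block_hole0 (a point): Centre of the mouth of one of four holes, 23 mm diameter, 70 mm deep with a 3 mm chamfer, in the pale wooden block (70 x 236 x 80 mm); the mouth is 80 mm above the table. y runs along the row (holes 56 mm apart), z up. Any mandrel may go in any hole, one each.
- block_hole1 (a point): Centre of the mouth of one of four holes, 23 mm diameter, 70 mm deep with a 3 mm chamfer, in the pale wooden block (70 x 236 x 80 mm); the mouth is 80 mm above the table. y runs along the row (holes 56 mm apart), z up. Any mandrel may go in any hole, one each.
- block_hole2 (a point): Centre of the mouth of one of four holes, 23 mm diameter, 70 mm deep with a 3 mm chamfer, in the pale wooden block (70 x 236 x 80 mm); the mouth is 80 mm above the table. y runs along the row (holes 56 mm apart), z up. Any mandrel may go in any hole, one each.
- block_hole3 (a point): Centre of the mouth of one of four holes, 23 mm diameter, 70 mm deep with a 3 mm chamfer, in the pale wooden block (70 x 236 x 80 mm); the mouth is 80 mm above the table. y runs along the row (holes 56 mm apart), z up. Any mandrel may go in any hole, one each.
- woodpot: Bystander, not to be disturbed: dark wooden cylinder; origin at its underside's centre.
- jar: Bystander, not to be disturbed: amber jar; origin at its underside's centre.
- cardbox: Bystander, not to be disturbed: cardboard box; origin at its underside's centre.
- bung: Bystander, not to be disturbed: cork bung; origin at its underside's centre.
There are look-alikes about, which are no part of the job. Leave any turquoise look-alike of the part that bears spool1_mid alone. Leave any green look-alike of the part that bears mandrel3_mid alone.

How it is judged:
By the outcome, as a careful person would: the job done as asked, in the order asked, and still so for the second after the job is handed in, with the robot touching nothing.
Of mandrel1, mandrel2, mandrel3, mandrel4 only 2 to 4 are there at a start; the rules pass over those that are not, and their reading is None.
At some moment in a run one of spool1, spool2 may be knocked a few centimetres aside while the robot is not near it.
It also fails if it takes over 210 s, if anything falls off the work surface, if the arm or the gripper's body presses on something with over 40 N, if the wrist force passes 120 N, or if a joint passes its speed limit or range.

## Robot

A 6-joint arm with a two-finger parallel gripper is mounted at the origin on the work surface. World frame = base frame: x ahead of the robot, y to its left, z up, the work surface at z = 0. Lengths are in m, angles in rad, forces in N, time in s.
With the tool pointing down it reaches from about 0.25 to 0.775 m from the base axis. Payload 4 kg.
Tool frame: the origin (TCP) lies at the very end of the fingers, on their centre line; the grasp point (between the pads) lies 19 mm behind it (robot.hold_point_z is the distance from the TCP to the grasp point, in m); z points along the fingers, y is the line along which they close (so a half turn about z gives the same grasp; the last joint's range is limited). The gripper opens to 94 mm and grips with 3 to 60 N. Pads are 16 mm wide; open, the fingers measure 119 mm over their backs; the gripper's body (75 mm by 177 mm) begins 78 mm behind the grasp point.
Start: joints at [-1.32, 0.087, 1.371, -0, 1.684, -0.103], TCP at [0.191, -0.516, 0.206] pointing down, gripper open.
Joint ranges: [-3.1, 3.1], [-0.76, 2.03], [0.27, 2.55], [-1.08, 4.22], [0.17, 2.65], [-2.57, 2.57]. Speed limits (rad/s): [2.79, 2.79, 3.14, 3.14, 3.14, 3.14].

## Interface

Orientations are given as [roll, pitch, yaw] about the fixed x, y, z axes, in that order (R = Rz(yaw) Ry(pitch) Rx(roll)).
In Python, from bench import robot gives the robot as it stands.
- The arm moves only by the tool carry_out, never from a script. Its argument "steps" is a list of rows, each a list of 3 entries, a list of its own where there are three numbers: the shift along the tool's x, y, z in m, then the turn about the tool's z in units of 10 degrees (1.0 is 10 degrees), then the closure, from -1 (fully open) to 1 (shut). In form: [[[tx, ty, tz], roll, jaw], ...]. A call has 1 to 10 rows; each row is the pose to reach, as a shift and turn from the pose commanded when the call began, along the tool's axes at that moment; what a row does not reach only later rows make up. A row lasts 1/8 s, in which the tool goes at most 62.5 mm and 10.7 degrees, less where a joint would pass 70% of its speed; a pose out of reach is approached as far as the arm can. A call with a gripper value outside its range is refused whole. The fingers move at their own pace and stop on an object; the grip force is fixed at half the most. Time passes only in rows, so rows that repeat a pose let the fingers close. It gives the time, the measured TCP pose, the force, the opening and the grip force at its end, in the units of the state.
- robot.get_obs(): the state, without advancing time (a new reading comes with each control period).
- robot.snapshot(name): name is "side" or "top"; returns a dict with "image" (420x560x3 uint8, red, green, blue), "z_map" (420x560 float32, m along the optical axis (not along the pixel's ray), 0 where there is no reading), "mtx" (3x3 intrinsics, pixels), "R" (3x3) and "t" (3): a world point X has camera coordinates R X + t. Camera axes: x right, y down, z forward; pixel columns grow to the right and rows downward; lengths in m; the calibration is good to about 2 mm. A picture is of the moment at which its call begins.
- robot.close_job(): hands the job in; it is judged then, once.
The state is a dict: "time": time; "joint_positions": joint angles; "qvel": joint speeds; "joint_torque": joint torques, N m; "tool_pos": TCP position; "ee_rot": TCP orientation; "wrist_force": force on the tool from outside, world axes, zero at the start; "wrist_torque": the same for the moment, N m; "width": finger opening in m; "finger_force": force on a finger pad.
Only numpy, scipy, OpenCV 4.12 (cv2) and the standard library are available. Lean on these libraries where they do the work, as an engineer would, in place of code of your own. Each camera call takes 0.05 s, during which the arm holds its last target. There are 200 camera calls.

## Working session

There is one attempt and no reset: what is moved stays moved. The work goes in short steps, Python scripts to look and compute and a tool call to move; the robot and the scene stay as the last step left them, time stands still between calls to the robot, and variables do not carry over. Pictures are saved under pics/ and viewed, at most 14 in all, crops included, and the job is handed in when it is done.

Besides the shell and the picture viewer there is one more tool, called after "Request:" as name(argument=value, ...), one argument or row to a line, values as JSON. carry_out: Moves the arm, as the interface text tells. Its arguments: {"type":"object","properties":{"steps":{"type":"array","items":{"type":"array"}}},"required":["steps"]}

```bash
ls; mkdir -p pics
cat > h.py <<'E'
import numpy as np, cv2
from bench import robot
from scipy.spatial.transform import Rotation as Ro
def snap(n):
    s=robot.snapshot(n); return s
def save(img,name): cv2.imwrite('pics/'+name,cv2.cvtColor(img,cv2.COLOR_RGB2BGR))
def pts(s):
    z=s['z_map'].astype(float);h,w=z.shape;u,v=np.meshgrid(np.arange(w),np.arange(h))
    K=s['mtx'];c=np.stack([(u-K[0,2])/K[0,0]*z,(v-K[1,2])/K[1,1]*z,z],-1)
    P=(c-s['t'])@s['R'];P[z<=0]=np.nan;return P
def ray(s,u,v,h):
    d=s['R'].T@np.linalg.inv(s['mtx'])@np.array([u,v,1.]);o=-s['R'].T@s['t'];return o+d*(h-o[2])/d[2]
def proj(s,X):
    c=s['R']@np.array(X)+s['t'];p=s['mtx']@c;return p[:2]/p[2]
E
python3 - <<'E'
from h import *
import pickle
S={n:snap(n) for n in('top','side')}
pickle.dump(S,open('s0.pkl','wb'))
for n in S: save(S[n]['image'],n+'0.png');print(n,S[n]['mtx'],-S[n]['R'].T@S[n]['t'],S[n]['R'])
print(robot.get_obs(),robot.hold_point_z)
E
```

```text
pics
top [[416.28750031   0.         282.7407692 ]
 [  0.         416.28750031 208.05730762]
 [  0.           0.           1.        ]] [0.43868462 0.00761072 1.18233873] [[-0.00998314 -0.9999462   0.00281525]
 [-0.99198201  0.00954884 -0.12601793]
 [ 0.12598427 -0.00405074 -0.99202397]]
side [[534.2426401    0.         281.71739006]
 [  0.         534.2426401  210.57104639]
 [  0.           0.           1.        ]] [ 0.37557929 -1.07420399  1.16748425] [[ 0.98625876 -0.1642724   0.01755694]
 [-0.10361624 -0.69783736 -0.70872188]
 [ 0.12867533  0.69716397 -0.70526949]]
{'time': 0.1, 'joint_positions': array([-1.32013077e+00,  8.78817302e-02,  1.37209386e+00,  1.50017982e-06,
        1.68358777e+00, -1.03095160e-01]), 'qvel': array([-0.00145371, -0.00191843, -0.0032928 ,  0.00091121, -0.0003892 ,
        0.00146018]), 'joint_torque': array([ 2.18010660e-03, -3.41252303e+01, -3.03302300e+01,  7.20419968e-02,
        3.04392341e-02, -9.91741967e-05]), 'tool_pos': array([ 0.1904121 , -0.5154661 ,  0.20442557]), 'ee_rot': array([-3.13963257e+00, -2.04292977e-04,  3.53760681e-01]), 'wrist_force': array([0.09109052, 0.42744713, 0.11865885]), 'wrist_torque': array([-0.01875655, -0.04667759, -0.06002926]), 'finger_force': 0.0, 'width': 0.09382931755286766} 0.0188
```

View pics/top0.png

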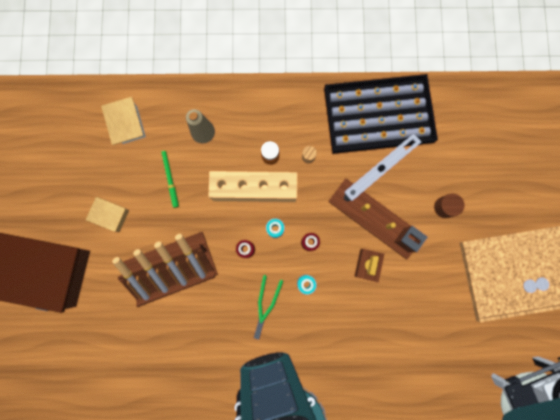

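View pics/side0.png

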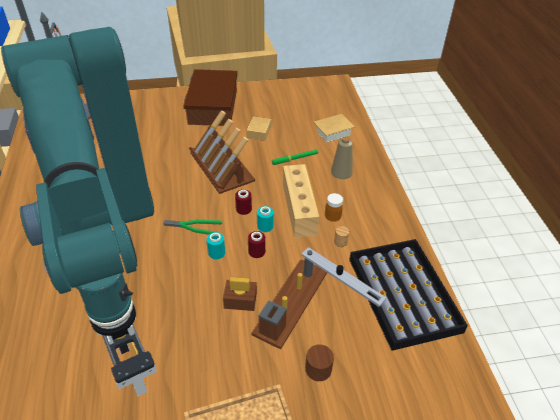

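The top view shows four pale-handled mandrels in the rest (handles at 122,262; 141,255; 160,247; 181,239). The dark red spools are at (245,249) and (311,242), and the turquoise look-alikes at (275,228) and (307,285). The green look-alike is at (170,180), the block at (253,185), and the rack runs (348,195)–(412,240) with its bar open. The stud is at (370,264).

Run:
```python
from h import *
import pickle
S=pickle.load(open('s0.pkl','rb'))
a=cv2.resize(S['top']['image'][130:310,100:440],None,fx=2.35,fy=2.35,interpolation=cv2.INTER_CUBIC)
save(a,'c1.png')
b=cv2.resize(S['side']['image'][100:350,180:400],None,fx=2.4,fy=2.4,interpolation=cv2.INTER_CUBIC);save(b,'c2.png')
for n in S:
    s=S[n];P=pts(s);hsv=cv2.cvtColor(s['image'],cv2.COLOR_RGB2HSV);H,Sa,V=[hsv[...,i].astype(int) for i in range(3)]
    tab=P[...,2];print(n,'table z',np.nanmedian(tab[150:300,100:400]))
    red=((H<6)|(H>168))&(Sa>150)&(V<150)&(V>30)
    m=(red*255).astype(np.uint8);k,l,st,c=cv2.connectedComponentsWithStats(m)
    for i in range(1,k):
        if st[i,4]>50:
            q=P[l==i];t=q[q[:,2]>0.055]
            print(n,'red',c[i].round(1),st[i,4],np.nanmean(t,0).round(4) if len(t) else None,np.nanmax(q[:,2]),hsv[l==i].mean(0).round())
    # tall points above table in pale block
    w=(P[...,2]>.074)&(P[...,2]<.086)&(V>150)&(H>12)&(H<28)&(Sa<170)
    k,l,st,c=cv2.connectedComponentsWithStats((w*255).astype(np.uint8))
    for i in range(1,k):
        if st[i,4]>300:
            q=P[l==i];r=cv2.minAreaRect((q[:,:2]*1000).astype(np.float32));print(n,'block',c[i],st[i,4],r,q[:,2].mean(),q[:,2].std())
```

```text
top table z 0.0010324892108585688
top red [309.1 242. ] 76 [ 0.4884 -0.067   0.0619] 0.06738008131073858 [ 72. 173. 125.]
top red [246.2 249.3] 83 [0.4707 0.1025 0.0617] 0.06763507720625123 [ 87. 173. 122.]
top block [252.48435973 184.93695015] 2046 ((642.7036743164062, 84.49565124511719), (235.82562255859375, 71.09345245361328), 88.81800079345703) 0.07965339134666925 0.0021192392829908193
side table z 0.0009856983410353394
side red [243.4 204.4] 256 [0.4715 0.0922 0.0599] 0.06700401681988874 [163. 207.  81.]
side red [256.3 246.9] 288 [ 0.4873 -0.0839  0.0599] 0.06603307194248231 [168. 208.  83.]
side block [300.21143376 191.91560799] 1102 ((642.3858642578125, 77.79304504394531), (247.22265625, 71.29521179199219), 88.96711730957031) 0.07858944002833333 0.0023737642667365014
```

View pics/c1.png

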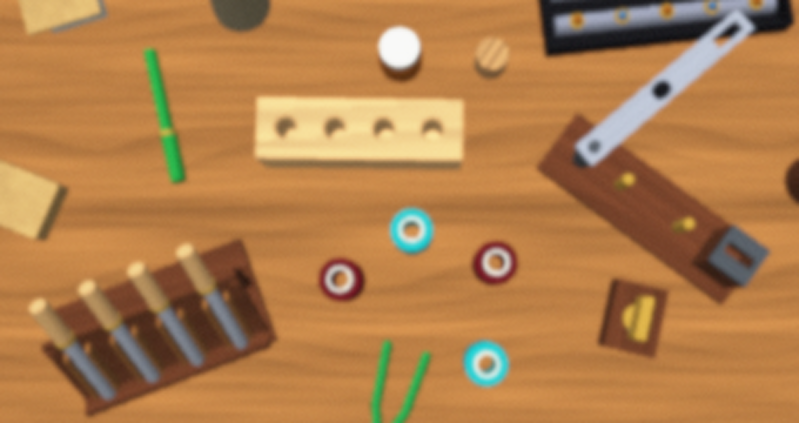

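View pics/c2.png

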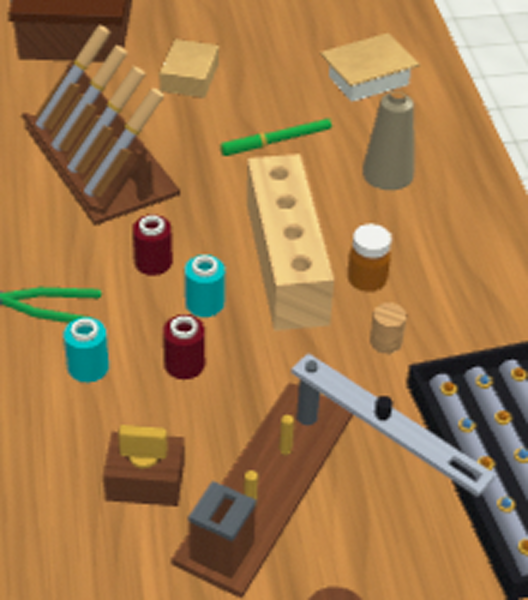

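All four rest items are pale-handled steel mandrels: top view (122,262), (141,255), (160,247), (181,239). The green stick (170,180) lies on the table and is a look-alike. The dark red spools at (245,249) and (311,242) fit the description; the cyan ones don't, and the crop confirms this. Next I'll measure.

```bash
cat > m.py <<'E'
from h import *
from scipy.optimize import least_squares
def tri(a,pa,b,pb):
    A=[];B=[]
    for s,p in((a,pa),(b,pb)):
        o=-s['R'].T@s['t'];d=s['R'].T@np.linalg.inv(s['mtx'])@np.array([*p,1.]);d/=np.linalg.norm(d)
        M=np.eye(3)-np.outer(d,d);A.append(M);B.append(M@o)
    X=np.linalg.lstsq(np.vstack(A),np.hstack(B),rcond=None)[0]
    return X,[np.linalg.norm(A[i]@X-B[i]) for i in(0,1)]
def blob(s,win,f,z=None):
    "centroid of largest blob satisfying f(H,S,V,P) in win x0,y0,x1,y1"
    x0,y0,x1,y1=win;hsv=cv2.cvtColor(s['image'],cv2.COLOR_RGB2HSV).astype(int)
    m=f(hsv[...,0],hsv[...,1],hsv[...,2],pts(s));k=np.zeros(m.shape,np.uint8);k[y0:y1,x0:x1]=m[y0:y1,x0:x1]
    n,l,st,c=cv2.connectedComponentsWithStats(k)
    if n<2:return None
    i=1+np.argmax(st[1:,4]);return c[i],st[i,4],l==i
E
python3 - <<'E'
from m import *
import pickle
S=pickle.load(open('s0.pkl','rb'));T,D=S['top'],S['side']
np.set_printoptions(precision=4,suppress=True)
white=lambda H,s,V,P:(s<90)&(V>110)&(P[...,2]>.03)
def two(name,wt,wd,ft,fd,z):
    a=blob(T,wt,ft);b=blob(D,wd,fd)
    if a is None or b is None: print(name,a and a[:2],b and b[:2]);return
    X,e=tri(T,a[0],D,b[0]);print(name,a[0],a[1],b[0],b[1],'tri',X,'gap',np.round(e,4),'top@z',ray(T,*a[0],z)[:2],'side@z',ray(D,*b[0],z)[:2])
# spool core: filled ring -> hull centre
def ring(s,win):
    r=blob(s,win,white);c=cv2.findContours(r[2].astype(np.uint8),cv2.RETR_EXTERNAL,cv2.CHAIN_APPROX_NONE)[0][0]
    h=cv2.convexHull(c);m=cv2.moments(h);return np.array([m['m10']/m['m00'],m['m01']/m['m00']]),m['m00']
for n,wt,wd in(('spA',(232,236,258,262),(230,184,257,203)),('spB',(298,229,324,255),(243,226,270,245))):
    a,b=ring(T,wt),ring(D,wd);X,e=tri(T,a[0],D,b[0]);print(n,a,b,X,np.round(e,4),ray(T,*a[0],.07)[:2],ray(D,*b[0],.07)[:2])
gray=lambda lo,hi:(lambda H,s,V,P:(s<110)&(P[...,2]>lo)&(P[...,2]<hi))
two('pillar',(395,220,435,260),(255,285,300,335),gray(.08,.096),gray(.08,.096),.089)
yel=lambda lo,hi:(lambda H,s,V,P:(s>120)&(H>17)&(V>110)&(P[...,2]>lo)&(P[...,2]<hi))
two('post1',(358,198,380,216),(288,265,312,292),yel(.06,.076),yel(.063,.076),.07)
two('post2',(384,215,404,234),(272,290,296,315),yel(.06,.076),yel(.063,.076),.07)
barg=lambda H,s,V,P:(s<90)&(V>60)&(P[...,2]>.09)&(P[...,2]<.105)
for n,s,w in(('t',T,(335,130,430,205)),('d',D,(295,240,395,310))):
    c,a,m=blob(s,w,barg);v,u=np.nonzero(m);Q=np.array([ray(s,x,y,.098)[:2] for x,y in zip(u,v)])
    r=cv2.minAreaRect((Q*1000).astype(np.float32));print('bar',n,r,a)
    if n=='t':pass
dark=lambda H,s,V,P:(V<60)&(P[...,2]>.095)
two('knob',(370,155,395,180),(328,255,352,282),dark,dark,.12)
# stud handle top
two('stud',(355,250,388,282),(225,272,255,300),yel(.05,.2),yel(.05,.2),.095)
for n,s,w in(('t',T,(355,250,388,282)),('d',D,(225,272,255,300))):
    c,a,m=blob(s,w,yel(.05,.2));z=pts(s)[m];print(n,np.percentile(z[:,2],[5,30,50,70,95]))
# holes (side)
for n,s,w in(('d',D,(285,160,325,225)),('t',T,(205,170,300,198))):
    P=pts(s);hsv=cv2.cvtColor(s['image'],cv2.COLOR_RGB2HSV);V=hsv[...,2].astype(int)
    k=np.zeros(V.shape,np.uint8);k[w[1]:w[3],w[0]:w[2]]=(V<165)[w[1]:w[3],w[0]:w[2]]
    N,l,st,c=cv2.connectedComponentsWithStats(k)
    for i in range(1,N):
        if 8<st[i,4]<200: print('hole',n,c[i],st[i,4],ray(s,*c[i],.08)[:2])
E
```

```text
spA (array([244.0243, 248.2861]), 116.5) (array([242.9372, 193.4617]), 61.0) [0.4732 0.1078 0.0624] [0.0001 0.0001] [0.4731 0.1071] [0.4725 0.0997]
spB (array([310.8312, 241.1238]), 118.5) (array([256.3133, 235.8756]), 75.0) [ 0.4905 -0.0714  0.0636] [0.0002 0.0002] [ 0.4903 -0.071 ] [ 0.4896 -0.0772]
pillar [413.6413 238.7751] 329 [271.9803 312.4101] 356 tri [ 0.4932 -0.3419  0.082 ] gap [0.0001 0.0001] top@z [ 0.4929 -0.3397] side@z [ 0.4923 -0.3467]
post1 [366.4783 206.3913] 23 [299.     274.8095] 21 tri [ 0.5829 -0.2242  0.063 ] gap [0.0003 0.0003] top@z [ 0.5823 -0.2228] side@z [ 0.5814 -0.2296]
post2 [391.9091 225.0909] 22 [283.9091 298.1364] 22 tri [ 0.5315 -0.2912  0.0626] gap [0.0002 0.0002] top@z [ 0.5311 -0.2892] side@z [ 0.5302 -0.2964]
bar t ((683.9286499023438, -262.6400146484375), (29.953514099121094, 247.98960876464844), 39.458560943603516) 921
bar d ((682.7854614257812, -268.20648193359375), (34.94013595581055, 248.04042053222656), 39.556121826171875) 953
knob [381.1111 167.8889] 18 [339.413  269.6957] 46 tri [ 0.6793 -0.2573  0.107 ] gap [0.0003 0.0003] top@z [ 0.6767 -0.2541] side@z [ 0.6753 -0.2674]
stud [372.0129 264.9742] 155 [238.7968 283.6813] 251 tri [ 0.4248 -0.2325  0.0672] gap [0.0009 0.0009] top@z [ 0.426  -0.2265] side@z [ 0.4226 -0.2537]
t [0.0516 0.0814 0.0873 0.0894 0.0925]
d [0.0531 0.0678 0.079  0.0858 0.0909]
hole d [287.2857 160.6429] 14 [0.6286 0.2206]
hole d [296.2308 172.2308] 13 [0.6465 0.161 ]
hole d [289.0894 204.4469] 179 [0.5995 0.0226]
hole d [298.9375 184.125 ] 16 [0.6445 0.1055]
hole d [302.0588 196.4706] 17 [0.6435 0.0504]
hole d [306.0588 209.4118] 17 [ 0.6445 -0.0049]
hole d [311.4571 220.2286] 35 [ 0.6511 -0.05  ]
hole t [220.4138 183.069 ] 29 [0.648 0.17 ]
hole t [241.2273 183.0909] 22 [0.6474 0.1141]
hole t [262.2105 182.9474] 19 [0.6473 0.0576]
hole t [283.5   183.125] 16 [0.6463 0.0004]
```

```bash
cat >> m.py <<'E'
def go(x,y,z,yaw=None):
    "shift in tool axes from measured pose to TCP target (tool down)"
    o=robot.get_obs();R=Ro.from_euler('xyz',o['ee_rot']).as_matrix();d=R.T@(np.array([x,y,z])-o['tool_pos'])
    t=0 if yaw is None else -((yaw-o['ee_rot'][2]+np.pi/2)%np.pi-np.pi/2)   # tool z is down
    print('shift',d.round(4),'roll10',round(np.degrees(t)/10,3),'q6',o['joint_positions'][5].round(3),'tcp',o['tool_pos'].round(4),'rpy',o['ee_rot'].round(4))
E
python3 - <<'E'
from m import *
go(.45,.05,.25,0)
import pickle
S=pickle.load(open('s0.pkl','rb'))
# mandrel axes from depth clouds: handle + steel
np.set_printoptions(precision=4,suppress=True)
for n,ws in(('top',[(112,250,152,302),(132,245,172,297),(150,238,192,290),(170,228,212,282)]),):
    s=S[n];P=pts(s)
    for x0,y0,x1,y1 in [(100,225,225,310)]:
        q=P[y0:y1,x0:x1];print(np.nanmax(q[...,2]))
        print((np.nan_to_num(q[::3,::4,2])*1000).astype(int))
E
```

```text
shift [ 0.4394 -0.4406 -0.0446] roll10 2.027 q6 -0.103 tcp [ 0.1904 -0.5155  0.2044] rpy [-3.1396e+00 -2.0000e-04  3.5380e-01]
0.16344517190421903
[[ 35  33  35  37  35  17   1  -1   3  -5   0   0  -2   0  -2   1   6   0
    0   2   0  -5   1   0   1   1   0   0   3   1   0   0]
 [ -2  -1  36  33  35  10  -2  -2   1  -3   4  -2   1   1  -1   1   3   0
    2   0  -1   0   3   4   1  -1  -3   0   1   2  -1  -3]
 [  0   0   0   0  28   2  -2  -3   1  -1   0   2   1  -1   0  -2   2   0
   -1   0  -2   1   3   1   0   2   0   0  -3   3   0   0]
 [  0  -1   1  -1   3   0   1   4   0  -3  -1  -1   2  -2   1   0   4   3
    3  -2 151   1   1   3   9   9  -1   0   0  -1   0   0]
 [ -1  -1  -2   0   2   0   0   0  -1   2   1  -3   4  -4   0  -2   3  -2
   -1 157 158   2   5  10   9  11   1   3  -6   0   0   0]
 [  0  -1   0  -2   0   3   0   1   0   0   2   1   0   0   2   0   0  -1
    4 155 158 144  10   8  10  14  12   2   0   0   1  -1]
 [  2  -4   0  -1   0   0   0   1   1   0  -1  -1  -3  -2 153 155  -3   0
   12   7 150 140   6  11  10  11  12   0   1  -1   0   0]
 [  1   0   0  -1   0 
[... 2204 characters left out ...]
1  -1  -2  -2   3  -3   0   1   3]
 [  2   1   0  -2   0   2   0   0   0  25  39  42  31  28  29  31  28   2
    1   0   0  -2   0   3   2   1  -1  -1   0  -1   0  -5]
 [  2   2  -1  -5   0  -3   1   0   0  24  34  28  32  36  27   0  -3   0
   -1  -1  -1   4   1   3  -1   0   4   4  -1  -1  -1   0]
 [  0   0  -2   0   0  -1  -1   0   1  29  34  34  27   2  -4   1   0  -1
    0  -4   1   0   0   3  -2   0   0   1   0  -4   1  -2]
 [  2   1  -1   1   1   0  -3   0   0  31  31  -2   1   0   0   2   2   3
    0   0  -1   0   0  -4   1   2  -2  -4  -2   0   2   1]
 [  1  -2   2   1  -1  -2   0   3   1  -1   0   1   0  -1   0   3   3   0
   -1   4   0   0   0   1   3   1  -4   7   0   0  -4  -2]]
```

Request:
carry_out(
  steps=[
    [[0.05,-0.05,-0.045],0.2,0.0],
    [[0.1,-0.1,-0.045],0.5,0.0],
    [[0.14,-0.14,-0.045],0.8,0.0],
    [[0.18,-0.18,-0.045],1.0,0.0],
    [[0.22,-0.22,-0.045],1.2,0.0],
    [[0.26,-0.26,-0.045],1.4,0.0],
    [[0.3,-0.3,-0.045],1.6,0.0],
    [[0.35,-0.35,-0.045],1.8,0.0],
    [[0.4,-0.4,-0.045],2.03,0.0],
    [[0.44,-0.44,-0.045],2.03,0.0],
  ],
)

```text
time: 1.35
tool_pos: [0.4467, 0.0418, 0.2502]
ee_rot: [3.141, -0.0, -0.0]
wrist_force: [0.6, -0.8, -0.2]
width: 0.0468
finger_force: 0.0
```

Run:
```python
from m import *
import pickle
np.set_printoptions(precision=4,suppress=True)
S={n:snap(n) for n in('top','side')};pickle.dump(S,open('s1.pkl','wb'))
o=robot.get_obs();print(o['tool_pos'],o['ee_rot'],o['width'])
ims=[]
for n in S:
    s=S[n];p=proj(s,o['tool_pos']);print(n,p)
    im=s['image'].copy();x,y=[int(round(a)) for a in p]
    c=cv2.resize(im[max(0,y-50):y+50,max(0,x-65):x+65],(390,300) if y>=50 else None,interpolation=cv2.INTER_CUBIC)
    cv2.drawMarker(c,(int((p[0]-x+65)*3),int((p[1]-y+50)*3)),(255,0,0),cv2.MARKER_CROSS,14,1)
    ims.append(c)
save(np.hstack(ims),'g1.png')
```

```text
[0.4471 0.045  0.2493] [-3.1393  0.0018  0.0088] 0.0470820226110428
top [264.734 257.3  ]
side [233.5953 159.3908]
```

View pics/g1.png

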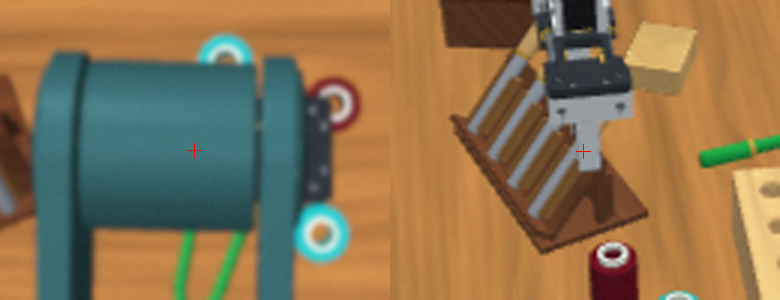

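Left panel: the wrist covers the top view. Right panel: the near finger ends at side pixel ≈(234.6,165.4). I'll compare that with the known finger geometry.

Run:
```python
from m import *
import pickle
np.set_printoptions(precision=4,suppress=True)
S=pickle.load(open('s1.pkl','rb'));s=S['side'];P=pts(s)
for y in(.009,.015,.021):print(proj(s,[.447,y,.2493]),proj(s,[.439,y,.2493]),proj(s,[.455,y,.2493]))
print((s['image'][156:172,222:246].mean(-1)).astype(int))
q=P[150:164,231:237].reshape(-1,3);print(np.median(q,0),q.min(0),q.max(0))
for r in range(146,170,2):print(r,P[r,234],P[r,230])
```

```text
[234.9416 167.9796] [231.9199 168.2624] [237.959  167.6972]
[234.708  166.5258] [231.695  166.8067] [237.7166 166.2453]
[234.4757 165.0806] [231.4714 165.3596] [237.4756 164.8019]
[[ 74  77  76  73  62  61  59  61 103 137 153 156 155 156 156 156 149 131
  128 133 134 135 134 134]
 [ 73  75  72  66  63  79  74  85 133 144 153 157 156 156 156 157 149 132
  126 129 132 134 133 133]
 [ 76  76  68  63  73  76  88 131 144 143 153 157 156 157 156 157 149 132
  128 129 132 133 135 133]
 [ 76  70  61  67  75  72 111 139 144 136 150 156 155 155 156 156 143 115
  123 129 131 134 134 133]
 [ 74  62  61  74  74  94 134 144 144 133 151 155 156 156 155 156 138  96
  118 128 128 132 133 133]
 [ 67  60  68  74  81 130 144 145 140 130 149 156 156 155 155 155 157  98
   89 120 127 131 133 133]
 [ 61  65  74  73 111 139 142 131  98 101 147 155 156 156 155 156 158  94
   59  90 122 131 132 133]
 [ 62  74  71 105 139 144 142 110  80  77 143 157 156 155 156 155 156  90
   52  70 100 126 132 132]
 [ 72  74  81 131 144 141 119  88  72  94 146 156 156 156 156 157 156  88
   56  74  81 112 129 132]
 [ 74  72 1
[... 677 characters left out ...]
8  50  67  77  78]]
[0.4457 0.0125 0.2857] [0.4384 0.0065 0.0858] [0.4525 0.2277 0.3085]
146 [ 0.4451 -0.0321  0.3544] [ 0.435  -0.0373  0.3596]
148 [ 0.445  -0.0292  0.346 ] [ 0.4348 -0.0356  0.3521]
150 [0.4474 0.011  0.3079] [0.4403 0.0658 0.2657]
152 [0.447  0.0098 0.3024] [0.4401 0.0693 0.2561]
154 [0.4467 0.0098 0.2958] [0.451  0.27   0.0881]
156 [0.4467 0.0144 0.2856] [0.4489 0.239  0.105 ]
158 [0.4463 0.0121 0.2808] [0.4488 0.2453 0.0919]
160 [0.4458 0.0104 0.2755] [0.4477 0.2327 0.0941]
162 [0.4458 0.0141 0.2657] [0.4471 0.229  0.0891]
164 [0.4452 0.0095 0.2627] [0.4463 0.2224 0.0866]
166 [0.4581 0.2164 0.0819] [0.4461 0.2265 0.0749]
168 [0.4575 0.2137 0.0761] [0.4457 0.2256 0.0675]
```

Run:
```python
from m import *
import pickle
np.set_printoptions(precision=4,suppress=True)
S=pickle.load(open('s0.pkl','rb'));T,D=S['top'],S['side']
F=4
def inner(s,win,lo):
    "enclosed inner region of a pale/grey rim, upsampled"
    x0,y0,x1,y1=win;im=cv2.resize(s['image'][y0:y1,x0:x1],None,fx=F,fy=F,interpolation=cv2.INTER_CUBIC)
    hsv=cv2.cvtColor(im,cv2.COLOR_RGB2HSV).astype(int);m=lo(hsv[...,0],hsv[...,1],hsv[...,2]).astype(np.uint8)
    cs,h=cv2.findContours(m,cv2.RETR_CCOMP,cv2.CHAIN_APPROX_NONE);out=[]
    for c,k in zip(cs,h[0]):
        if k[3]>=0 and cv2.contourArea(c)>30:
            M=cv2.moments(c);out.append((cv2.contourArea(c),np.array([(M['m10']/M['m00']+.5)/F-.5+x0,(M['m01']/M['m00']+.5)/F-.5+y0])))
    return max(out,key=lambda o:o[0]) if out else None
W=lambda H,s,V:(s<110)&(V>120)
for n,wt,wd,f,z in(('spA',(232,236,258,262),(230,184,257,206),W,.07),('spB',(298,229,324,255),(243,226,270,248),W,.07),
  ('pslot',(395,220,435,260),(255,285,300,335),lambda H,s,V:(s<75),.089),('bslot',(398,130,426,160),(362,280,392,308),lambda H,s,V:(V>120)&(s<70),.098)):
    a,b=inner(T,wt,f),inner(D,wd,f)
    if a and b:
        X,e=tri(T,a[1],D,b[1]);print(n,a,b,'tri',X,'gap',e[0],'T',ray(T,*a[1],z)[:2],'D',ray(D,*b[1],z)[:2])
    else: print(n,a,b)
im=np.hstack([cv2.resize(T['image'][155:260,335:430],(380,420),interpolation=cv2.INTER_CUBIC),cv2.resize(D['image'][240:345,225:320],(380,420),interpolation=cv2.INTER_CUBIC)])
save(im,'r1.png')
```

```text
spA (421.5, array([244.1283, 248.2754])) (218.0, array([242.758, 193.198])) tri [0.473  0.1074 0.0639] gap 0.0003155279018464411 T [0.4731 0.1069] D [0.4721 0.1009]
spB (390.5, array([310.6486, 241.1703])) (324.5, array([256.3556, 235.7282])) tri [ 0.4905 -0.0709  0.0636] gap 1.0428474798332804e-05 T [ 0.4902 -0.0705] D [ 0.4898 -0.0767]
pslot (750.0, array([413.6584, 238.204 ])) (715.5, array([272.0639, 312.3642])) tri [ 0.494  -0.3419  0.0821] gap 0.0007849842313868327 T [ 0.4944 -0.3398] D [ 0.4925 -0.3466]
bslot (745.5, array([409.0928, 144.1639])) (780.0, array([373.1005, 295.2239])) tri [ 0.7463 -0.3383  0.0943] gap 0.0005062769162092616 T [ 0.7458 -0.3372] D [ 0.7445 -0.3409]
```

View pics/r1.png

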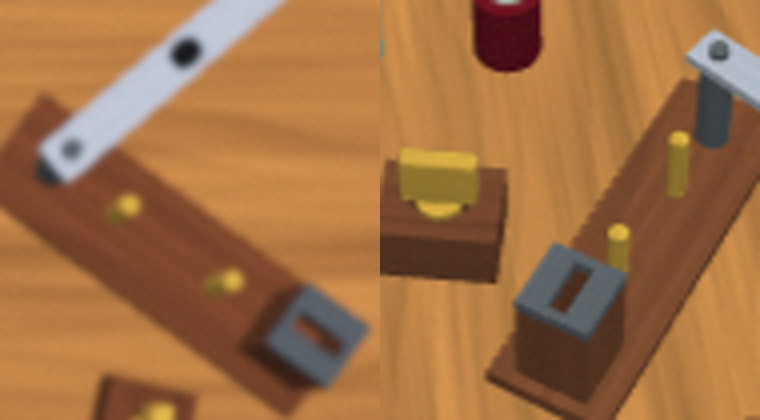

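The rack, posts and slot are visible. The two views still disagree by about 6 mm in y, so I'll check both cameras against the gripper's known position in the first pictures.

Run:
```python
from m import *
import pickle
S=pickle.load(open('s0.pkl','rb'));p=np.array([.1904,-.5155,.2044]);y=.3538
tx=np.array([np.cos(y),np.sin(y),0]);ty=np.array([np.sin(y),-np.cos(y),0]);ims=[]
for n,(x0,y0,x1,y1) in(('top',(480,345,560,420)),('side',(85,330,165,405))):
    s=S[n];im=cv2.resize(s['image'][y0:y1,x0:x1],None,fx=5,fy=5,interpolation=cv2.INTER_CUBIC)
    for sg in(1,-1):
        for d,c in((.047,(255,0,0)),(.0595,(255,255,0))):
            for e in(.008,-.008):
                for dz in(0,):
                    q=proj(s,p+sg*ty*d+tx*e);print(n,sg,d,e,q.round(1));cv2.circle(im,tuple(int(v) for v in ((q-[x0,y0]+.5)*5)),2,c,-1)
    ims.append(im)
save(np.hstack(ims),'g2.png')
```

```text
top 1 0.047 0.008 [531.4 358.2]
top 1 0.047 -0.008 [534.4 365.1]
top 1 0.0595 0.008 [536.4 356.2]
top 1 0.0595 -0.008 [539.4 363. ]
top -1 0.047 0.008 [493.6 373.6]
top -1 0.047 -0.008 [496.6 380.5]
top -1 0.0595 0.008 [488.6 375.7]
top -1 0.0595 -0.008 [491.5 382.6]
side 1 0.047 0.008 [144.9 387.9]
side 1 0.047 -0.008 [136.8 391.7]
side 1 0.0595 0.008 [147.1 393.3]
side 1 0.0595 -0.008 [139.  397.2]
side -1 0.047 0.008 [129.  349.6]
side -1 0.047 -0.008 [121.3 353. ]
side -1 0.0595 0.008 [127.  344.8]
side -1 0.0595 -0.008 [119.3 348.2]
```

View pics/g2.png

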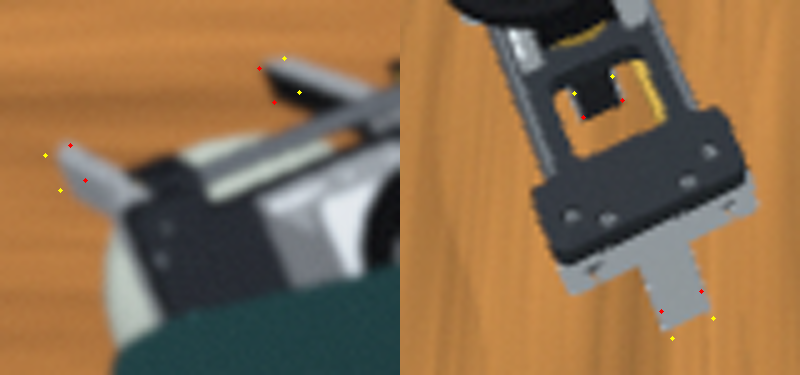

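The fingertip pads match their projected positions within about 1 px in both views. The remaining gap comes mainly from my side-view blobs including front faces, so I'll rely on the top view with a small shift towards the side view. Next I'll fit the mandrel axes.

Run:
```python
from m import *
import pickle
np.set_printoptions(precision=4,suppress=True)
S=pickle.load(open('s0.pkl','rb'));T,D=S['top'],S['side']
Q={}
for n,w in(('top',(100,225,225,310)),('side',(185,105,260,195))):
    P=pts(S[n])[w[1]:w[3],w[0]:w[2]].reshape(-1,3);im=S[n]['image'][w[1]:w[3],w[0]:w[2]].reshape(-1,3).astype(int)
    m=(P[:,2]>.115)&(P[:,2]<.175);Q[n]=P[m];print(n,m.sum(),P[m].min(0),P[m].max(0))
# initial: split top pts in 4 clusters along row dir
A=Q['top'];_,_,c=cv2.kmeans(A[:,:2].astype(np.float32)*1000,4,None,(3,50,.1),10,cv2.KMEANS_PP_CENTERS)
c=c[np.argsort(-c[:,1])]/1000;print(c)
row=(c[3]-c[0])/np.linalg.norm(c[3]-c[0]);print('spacing',np.diff(c,axis=0),np.linalg.norm(np.diff(c,axis=0),axis=1),'rowdir deg',np.degrees(np.arctan2(row[1],row[0])))
def fit(Pset,fixed=None):
    def res(p,full=False):
        out=[]
        h,l=p[0],p[1];u=np.array([np.sin(l)*np.cos(h),np.sin(l)*np.sin(h),np.cos(l)])
        for i in range(4):
            a=np.array([p[2+2*i],p[3+2*i],.135]);d=G[i]-a;r=np.linalg.norm(np.cross(d,u),axis=1)-.010;out.append(r)
        return np.concatenate(out)
    G=[]
    k=np.argmin(np.linalg.norm(Pset[:,None,:2]-c[None],axis=2),1)
    for i in range(4):
        g=Pset[k==i];G.append(g)
    x0=[np.arctan2(row[0],-row[1])*1.0,np.radians(40)]+list(c.ravel())
    hd=np.array([-row[1],row[0]]);hd=hd if hd[0]>0 else -hd;x0[0]=np.arctan2(hd[1],hd[0])
    r=least_squares(res,x0,loss='soft_l1',f_scale=.002);e=res(r.x);return r.x,np.std(e),[len(g) for g in G]
for n,Ps in(('top',Q['top']),('side',Q['side']),('both',np.vstack([Q['top'],Q['side']]))):
    x,e,k=fit(Ps);print(n,'heading',np.degrees(x[0]),'lean',np.degrees(x[1]),x[2:].reshape(4,2).ravel(),e,k)
```

```text
top 720 [0.3998 0.24   0.115 ] [0.5075 0.4215 0.1634]
side 437 [0.4016 0.237  0.1151] [0.5063 0.4205 0.1611]
[[0.4262 0.4048]
 [0.4455 0.3547]
 [0.4639 0.3043]
 [0.4827 0.2541]]
spacing [[ 0.0192 -0.0501]
 [ 0.0184 -0.0504]
 [ 0.0188 -0.0503]] [0.0536 0.0537 0.0537] rowdir deg -69.46002
top heading 20.895549103227104 lean 40.87162926623668 [0.429  0.4087 0.4477 0.3584 0.4664 0.3075 0.4849 0.257 ] 0.0020337311795998736 [189, 180, 179, 172]
side heading 21.314813258838438 lean 40.60544323928235 [0.4304 0.4077 0.447  0.3551 0.4671 0.305  0.4862 0.2551] 0.00325600912494523 [105, 109, 109, 114]
both heading 21.081692851852715 lean 40.87978606192452 [0.4294 0.4083 0.4478 0.3574 0.4666 0.3067 0.4853 0.2563] 0.002716438680417948 [294, 289, 288, 286]
```

Run:
```python
from m import *
go(.484,.2558,.20,.363)
```

```text
shift [ 0.0389 -0.2104  0.0497] roll10 -2.029 q6 1.535 tcp [0.4471 0.045  0.2493] rpy [-3.1393e+00  1.8000e-03  8.8000e-03]
```

Request:
carry_out(
  steps=[
    [[0.01,-0.06,0.01],-0.7,0.0],
    [[0.02,-0.12,0.02],-1.4,0.0],
    [[0.03,-0.17,0.03],-2.03,0.0],
    [[0.037,-0.207,0.05],-2.03,0.0],
    [[0.037,-0.207,0.05],-2.03,0.0],
    [[0.037,-0.207,0.05],-2.03,0.0],
  ],
)

```text
time: 2.2
tool_pos: [0.4836, 0.2455, 0.2005]
ee_rot: [3.141, 0.001, 0.353]
wrist_force: [-0.0, 0.4, -0.5]
width: 0.047
finger_force: 0.0
```

Run:
```python
from m import *
go(.484,.2558,.114,.363)
print(robot.get_obs()['width'])
```

```text
shift [ 0.004  -0.0096  0.0865] roll10 -0.057 q6 1.584 tcp [0.4836 0.2455 0.2005] rpy [3.1407e+00 7.0000e-04 3.5300e-01]
0.04695884599019249
```

Request:
carry_out(
  steps=[
    [[0.004,-0.0096,0.03],-0.06,0.0],
    [[0.004,-0.0096,0.06],-0.06,0.0],
    [[0.004,-0.0096,0.0865],-0.06,0.0],
    [[0.004,-0.0096,0.0865],-0.06,0.0],
    [[0.004,-0.0096,0.0865],-0.06,0.0],
  ],
)

```text
time: 2.82
tool_pos: [0.4851, 0.2564, 0.116]
ee_rot: [3.141, -0.003, 0.363]
wrist_force: [0.5, 0.3, 0.8]
width: 0.047
finger_force: 0.0
```

Run:
```python
from m import *
go(.484,.2558,.114,.363)
s=snap('side');save(cv2.resize(s['image'][90:210,170:300],None,fx=4,fy=4,interpolation=cv2.INTER_CUBIC),'m4.png')
```

```text
shift [-0.0013  0.0002  0.002 ] roll10 -0.001 q6 1.591 tcp [0.4851 0.2564 0.116 ] rpy [ 3.1414e+00 -3.1000e-03  3.6280e-01]
```

View pics/m4.png

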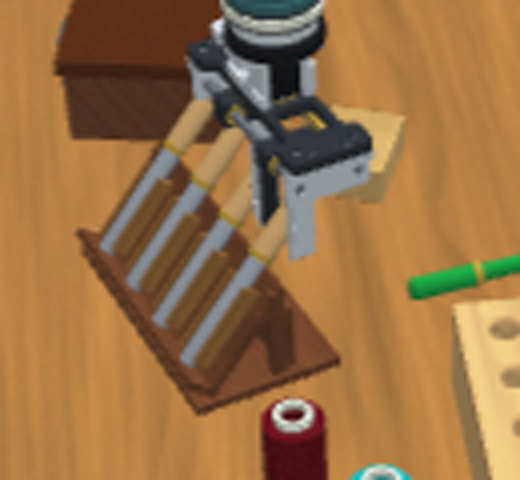

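The fingers straddle mandrel 4's handle (handle at ≈(270,240) in the crop, near finger at (300,220)). I'll close and lift.

Request:
carry_out(
  steps=[
    [[0,0,0.002],0,1],
    [[0,0,0.002],0,1],
    [[0,0,0.002],0,1],
    [[0,0,0.002],0,1],
    [[0,0,-0.01],0,1],
    [[0,0,-0.03],0,1],
    [[0,0,-0.06],0,1],
    [[0,0,-0.1],0,1],
    [[0,0,-0.13],0,1],
    [[0,0,-0.13],0,1],
  ],
)

```text
time: 4.12
tool_pos: [0.4853, 0.2577, 0.2475]
ee_rot: [-3.141, -0.007, 0.364]
wrist_force: [-0.6, 1.6, -1.9]
width: 0.0195
finger_force: 30.0
```

Run:
```python
from m import *
go(.5,.20,.25,-3.1416+.0)
s=snap('side');save(cv2.resize(s['image'][60:210,170:300],None,fx=4,fy=4,interpolation=cv2.INTER_CUBIC),'m4b.png')
```

```text
shift [-0.0068  0.0591 -0.0025] roll10 2.088 q6 1.591 tcp [0.4853 0.2577 0.2475] rpy [-3.1415 -0.0068  0.3644]
```

View pics/m4b.png

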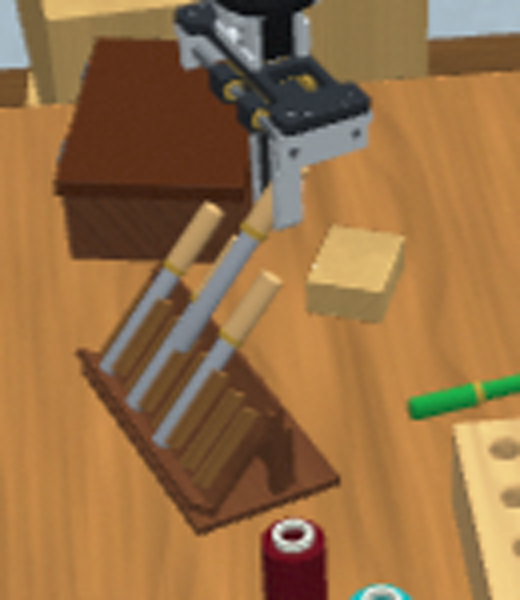

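The mandrel is held rigidly at its 40° lean. I'll turn it so the handle leans towards the robot and bring it over the first hole.

Request:
carry_out(
  steps=[
    [[0.005,0.03,-0.01],-1.0,1],
    [[0.01,0.05,-0.01],-2.0,1],
    [[0.02,0.08,-0.01],-3.0,1],
    [[0.029,0.107,-0.01],-4.0,1],
    [[0.029,0.107,-0.01],-5.0,1],
    [[0.029,0.107,-0.01],-6.0,1],
    [[0.029,0.107,-0.01],-7.0,1],
    [[0.029,0.107,-0.01],-8.0,1],
    [[0.029,0.107,-0.01],-9.0,1],
    [[0.029,0.107,-0.01],-10.0,1],
  ],
)

```text
time: 5.42
tool_pos: [0.5481, 0.1673, 0.2509]
ee_rot: [-3.137, -0.002, 2.115]
wrist_force: [1.2, 0.6, -1.6]
width: 0.0196
finger_force: 30.0
```

Request:
carry_out(
  steps=[
    [[0,0,0],-1.0,1],
    [[0,0,0],-2.0,1],
    [[0,0,0],-3.0,1],
    [[0,0,0],-4.0,1],
    [[0,0,0],-5.0,1],
    [[0,0,0],-5.9,1],
    [[0,0,0],-5.9,1],
    [[0,0,0],-5.9,1],
  ],
)

```text
time: 6.42
tool_pos: [0.5487, 0.1673, 0.2525]
ee_rot: [-3.141, -0.003, 3.137]
wrist_force: [-0.1, 0.8, -1.6]
width: 0.0193
finger_force: 30.0
```

```bash
cat >> m.py <<'E'
def held(s,lo=.13,hi=None,r=.008,rad=.12,s0=None):
    "fit axis of the mandrel in hand from depth points below the fingers: returns axis pt, dir, lowest extent"
    o=robot.get_obs();g=o['tool_pos'];P=pts(s).reshape(-1,3);hi=hi or g[2]-.004
    q=P[(P[:,2]>lo)&(P[:,2]<hi)&(np.linalg.norm(P[:,:2]-g[:2],axis=1)<rad)]
    def res(p):
        u=np.array([p[2],p[3],1]);u/=np.linalg.norm(u);a=np.array([p[0],p[1],g[2]+.0188]);return np.linalg.norm(np.cross(q-a,u),axis=1)-r
    f=least_squares(res,[g[0],g[1],*(s0 or (0,0))],loss='soft_l1',f_scale=.002)
    p=f.x;u=np.array([p[2],p[3],1]);u/=np.linalg.norm(u);a=np.array([p[0],p[1],g[2]+.0188]);t=(q-a)@u
    print('n',len(q),'axis@grasp',a.round(4),'tcp',g.round(4),'slope',p[2:].round(3),'lowest along',np.percentile(t,[0.5,2]).round(4),'res',np.abs(res(p)).mean().round(4))
    return a,u,np.percentile(t,1)
E
python3 - <<'E'
from m import *
s=snap('side');a,u,t=held(s,.1,s0=(-.84,0));print('tip',a+u*t)
go(.557,.1675,.22,np.pi)
E
```

```text
n 161 axis@grasp [0.5497 0.1647 0.2717] tcp [0.5488 0.1674 0.2529] slope [-0.82 -0.01] lowest along [-0.1392 -0.1371] res 0.0018
tip [0.63708504 0.16579035 0.16501304]
shift [-0.0082  0.0002  0.0329] roll10 -0.023 q6 -1.37 tcp [0.5488 0.1674 0.2529] rpy [-3.1412e+00 -1.9000e-03  3.1376e+00]
```

Request:
carry_out(
  steps=[
    [[-0.011,0.001,0.03],0,1],
    [[-0.011,0.001,0.06],0,1],
    [[-0.011,0.001,0.07],0,1],
    [[-0.011,0.001,0.078],0,1],
    [[-0.011,0.001,0.086],0,1],
    [[-0.011,0.001,0.093],0,1],
    [[-0.011,0.001,0.093],0,1],
  ],
)

```text
time: 7.35
tool_pos: [0.56, 0.1684, 0.1606]
ee_rot: [-3.141, -0.001, 3.139]
wrist_force: [-0.7, 0.7, -1.4]
width: 0.0198
finger_force: 30.0
```

Run:
```python
from m import *
s=snap('side');a,u,t=held(s,.092,s0=(-.84,0))
print(robot.get_obs()['wrist_force'],robot.get_obs()['wrist_torque'])
save(cv2.resize(s['image'][95:235,240:340],None,fx=4,fy=4,interpolation=cv2.INTER_CUBIC),'h0.png')
```

```text
n 127 axis@grasp [-3.1533  1.733   0.1799] tcp [0.5603 0.1684 0.1611] slope [-64.552  26.932] lowest along [-4.1068 -4.1026] res 0.0118
[ 0.80053199 -0.28136701 -1.05587272] [ 0.10483864 -0.08917573 -0.01024347]
```

View pics/h0.png

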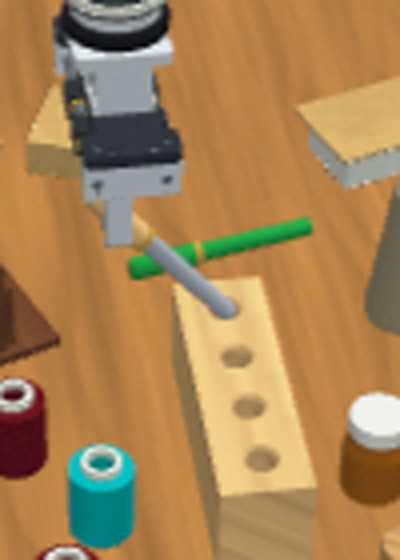

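The shaft tip sits in the first hole ((228,308) in the crop) with no contact force. Now I'll swing it upright about its tip.

Request:
carry_out(
  steps=[
    [[-0.009,0,-0.007],0,1],
    [[-0.019,0,-0.013],0,1],
    [[-0.03,0,-0.019],0,1],
    [[-0.041,0,-0.0235],0,1],
    [[-0.053,0,-0.027],0,1],
    [[-0.065,0,-0.028],0,1],
    [[-0.077,0,-0.028],0,1],
    [[-0.084,0,-0.026],0,1],
    [[-0.084,0,-0.026],0,1],
  ],
)

```text
time: 8.52
tool_pos: [0.6445, 0.1681, 0.186]
ee_rot: [-3.141, -0.001, 3.139]
wrist_force: [-0.2, -0.0, -2.0]
width: 0.0194
finger_force: 30.0
```

Run:
```python
from m import *
s=snap('side');o=robot.get_obs();a,u,t=held(s,.09,rad=.05);print('tip',a+u*t)
print(o['wrist_force'],o['wrist_torque'],o['width'])
```

```text
n 110 axis@grasp [0.646  0.1461 0.2051] tcp [0.6441 0.1682 0.1863] slope [-0.465 -0.233] lowest along [-0.1193 -0.1128] res 0.0023
tip [0.69383209 0.17003145 0.10222849]
[-0.15550099  0.88666351 -1.40420702] [ 0.03466259 -0.1211642   0.01830074] 0.01948718152767967
```

Run:
```python
from m import *
np.set_printoptions(precision=4,suppress=True)
s=snap('side');P=pts(s).reshape(-1,3)
for z in np.arange(.09,.20,.01):
    q=P[(abs(P[:,2]-z)<.005)&(abs(P[:,0]-.645)<.1)&(abs(P[:,1]-.168)<.06)]
    print(z.round(2),len(q),q.mean(0) if len(q) else '',q.min(0) if len(q) else '',q.max(0) if len(q) else '')
save(cv2.resize(s['image'][75:235,240:360],None,fx=3,fy=3,interpolation=cv2.INTER_CUBIC),'h1.png')
```

```text
0.09 14 [0.697  0.1623 0.0897] [0.6142 0.1574 0.0851] [0.7094 0.1802 0.0944]
0.1 15 [0.6969 0.1618 0.0996] [0.6886 0.157  0.0952] [0.7058 0.1683 0.1038]
0.11 13 [0.6915 0.1601 0.1105] [0.6828 0.1565 0.1052] [0.6977 0.1643 0.1139]
0.12 13 [0.6885 0.1599 0.1208] [0.6814 0.1555 0.1158] [0.697  0.1654 0.1246]
0.13 17 [0.6802 0.1592 0.1313] [0.672  0.1546 0.1259] [0.6878 0.1654 0.1348]
0.14 12 [0.6773 0.1612 0.1404] [0.6684 0.1553 0.1352] [0.6846 0.1667 0.1449]
0.15 17 [0.6707 0.1603 0.1498] [0.6612 0.1501 0.1452] [0.6779 0.1669 0.1549]
0.16 16 [0.6644 0.1609 0.1608] [0.655  0.1549 0.1559] [0.6738 0.1715 0.1647]
0.17 13 [0.6607 0.1607 0.1696] [0.6511 0.156  0.1654] [0.67   0.1656 0.174 ]
0.18 16 [0.6542 0.1584 0.1808] [0.645  0.1528 0.1765] [0.6647 0.168  0.185 ]
0.19 12 [0.6484 0.1591 0.1888] [0.6332 0.1451 0.1852] [0.6619 0.1781 0.1947]
0.2 21 [0.641  0.1469 0.1997] [0.6321 0.1404 0.1957] [0.6501 0.1607 0.2048]
```

View pics/h1.png

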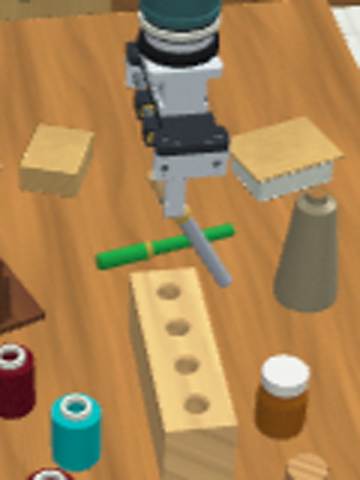

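The tip climbed out over the chamfer after turning part-way; the lean is now about 26° and the tip is beyond the block. I'll lift, go back and enter deeper, which the smaller lean allows.

Request:
carry_out(
  steps=[
    [[0,0,-0.015],0,1],
    [[0,0,-0.025],0,1],
    [[0.03,0.0005,-0.025],0,1],
    [[0.058,0.0005,-0.02],0,1],
    [[0.058,0.0005,-0.01],0,1],
    [[0.058,0.0005,0.0],0,1],
    [[0.058,0.0005,0.007],0,1],
    [[0.058,0.0005,0.013],0,1],
    [[0.058,0.0005,0.013],0,1],
  ],
)

```text
time: 9.75
tool_pos: [0.5862, 0.1687, 0.1728]
ee_rot: [-3.141, -0.002, 3.139]
wrist_force: [-0.7, 0.1, -1.8]
width: 0.0193
finger_force: 30.0
```

```bash
cat >> m.py <<'E'
def prof(lo=.09,hi=None,dx=.1,dy=.05):
    o=robot.get_obs();g=o['tool_pos'];s=snap('side');P=pts(s).reshape(-1,3);hi=hi or g[2]-.003
    q=P[(P[:,2]>lo)&(P[:,2]<hi)&(abs(P[:,0]-g[0])<dx)&(abs(P[:,1]-g[1])<dy)]
    f=[np.polyfit(q[:,2],q[:,i],1) for i in(0,1)]
    print('tcp',g.round(4),'n',len(q),'slope x,y',f[0][0].round(3),f[1][0].round(3),'at grasp',[np.polyval(k,g[2]+.0188).round(4) for k in f],'at .08',[np.polyval(k,.08).round(4) for k in f],'F',o['wrist_force'].round(1),'tq',o['wrist_torque'].round(2),'w',o['width'].round(4))
E
python3 - <<'E'
from m import *
prof()
E
```

```text
Traceback (most recent call last):
  File "m.py", line 36, in prof
    print('tcp',g.round(4),'n',len(q),'slope x,y',f[0][0].round(3),f[1][0].round(3),'at grasp',[np.polyval(k,g[2]+.0188).round(4) for k in f],'at .08',[np.polyval(k,.08).round(4) for k in f],'F',o['wrist_force'].round(1),'tq',o['wrist_torque'].round(2),'w',o['width'].round(4))
                                                                                                                                                                                                                                                                 ^^^^^^^^^^^^^^^^
AttributeError: 'float' object has no attribute 'round'
```

```bash
sed -i "s/o\['width'\].round(4)/round(o['width'],4)/" m.py
python3 - <<'E'
from m import *
prof()
E
```

```text
tcp [0.5864 0.1688 0.1735] n 119 slope x,y -0.539 -0.007 at grasp [np.float64(0.5839), np.float64(0.1607)] at .08 [np.float64(0.6443), np.float64(0.1615)] F [-0.1 -0.8 -1.5] tq [ 0.04 -0.05 -0.  ] w 0.0192
```

Request:
carry_out(
  steps=[
    [[-0.009,0,-0.003],0,1],
    [[-0.018,0,-0.005],0,1],
    [[-0.0275,0,-0.006],0,1],
    [[-0.037,0,-0.006],0,1],
    [[-0.047,0,-0.005],0,1],
    [[-0.055,0,-0.003],0,1],
    [[-0.058,0,-0.001],0,1],
    [[-0.058,0,-0.001],0,1],
  ],
)

```text
time: 10.85
tool_pos: [0.6439, 0.1687, 0.1738]
ee_rot: [-3.141, -0.002, 3.139]
wrist_force: [-3.1, -0.2, -2.4]
width: 0.0186
finger_force: 30.0
```

Run:
```python
from m import *
prof()
```

```text
tcp [0.6439 0.1687 0.1738] n 103 slope x,y -0.116 -0.032 at grasp [np.float64(0.6318), np.float64(0.1587)] at .08 [np.float64(0.6449), np.float64(0.1623)] F [-3.1 -0.2 -2.4] tq [ 0.05  0.73 -0.02] w 0.0186
```

Request:
carry_out(
  steps=[
    [[-0.001,0,0.006],0,1],
    [[-0.002,0,0.012],0,1],
    [[-0.002,0,0.018],0,1],
    [[-0.002,0,0.024],0,1],
    [[-0.001,0,0.03],0,1],
    [[-0.001,0,0.034],0,1],
    [[-0.001,0,0.034],0,1],
  ],
)

```text
time: 11.78
tool_pos: [0.6451, 0.1686, 0.14]
ee_rot: [-3.141, -0.001, 3.139]
wrist_force: [-1.7, 0.6, -2.9]
width: 0.0182
finger_force: 29.9
```

Run:
```python
from m import *
prof()
```

```text
tcp [0.6451 0.1686 0.14  ] n 61 slope x,y -0.138 -0.068 at grasp [np.float64(0.6311), np.float64(0.1578)] at .08 [np.float64(0.6419), np.float64(0.1631)] F [-1.7  0.6 -2.9] tq [ 0.09  0.47 -0.02] w 0.0182
```

Request:
carry_out(
  steps=[
    [[0,0,0.004],0,1],
    [[0,0,0.007],0,1],
    [[0,0,0.009],0,1],
    [[0,0,0.009],0,1],
  ],
)

```text
time: 12.32
tool_pos: [0.6452, 0.1687, 0.1316]
ee_rot: [-3.141, -0.0, 3.139]
wrist_force: [-2.8, -0.1, -2.5]
width: 0.0181
finger_force: 29.8
```

Request:
carry_out(
  steps=[
    [[0,0,0],0,0.1],
    [[0,0,0],0,0.0],
    [[0,0,0],0,0.0],
    [[0,0,-0.03],0,0.0],
    [[0,0,-0.07],0,0.0],
    [[0,0,-0.1],0,0.0],
    [[0,0,-0.1],0,0.0],
  ],
)

```text
time: 13.2
tool_pos: [0.6469, 0.1689, 0.236]
ee_rot: [3.14, 0.008, 3.139]
wrist_force: [0.1, -0.7, -0.2]
width: 0.0471
finger_force: 0.0
```

```bash
cat >> m.py <<'E'
def stand(x,y,n='side'):
    s=snap(n);P=pts(s).reshape(-1,3);q=P[(P[:,2]>.09)&(P[:,2]<.22)&(abs(P[:,0]-x)<.035)&(abs(P[:,1]-y)<.027)]
    f=[np.polyfit(q[:,2],q[:,i],1) for i in(0,1)];t=q[q[:,2]>np.percentile(q[:,2],85)]
    print('stand',n,len(q),'slopes',f[0][0].round(3),f[1][0].round(3),'top z',np.percentile(q[:,2],98).round(4),'top xy',t[:,:2].mean(0).round(4))
E
python3 - <<'E'
from m import *
stand(.643,.168)
go(.4655,.3059,.21,.363)
E
```

```text
stand side 153 slopes -0.006 0.02 top z 0.1794 top xy [0.6476 0.1638]
shift [0.1808 0.1367 0.0226] roll10 -2.093 q6 -1.398 tcp [0.6459 0.1688 0.2332] rpy [3.1412 0.0033 3.1393]
```

Mandrel 4 is upright and home (top at 0.179). Next is mandrel 3.

Request:
carry_out(
  steps=[
    [[0.02,0.015,0],1.0,0.0],
    [[0.06,0.045,0],2.0,0.0],
    [[0.1,0.075,0],3.0,0.0],
    [[0.14,0.105,0],4.0,0.0],
    [[0.17,0.13,0],5.0,0.0],
    [[0.181,0.137,0],6.0,0.0],
    [[0.181,0.137,0],7.0,0.0],
    [[0.181,0.137,0.02],8.0,0.0],
    [[0.181,0.137,0.02],9.0,0.0],
    [[0.181,0.137,0.02],10.0,0.0],
  ],
)

```text
time: 14.5
tool_pos: [0.4634, 0.3056, 0.2086]
ee_rot: [-3.138, 0.003, 1.388]
wrist_force: [-0.9, 0.3, -1.4]
width: 0.0469
finger_force: 0.0
```

Request:
carry_out(
  steps=[
    [[0,0,0],1.0,0.0],
    [[0,0,0],2.0,0.0],
    [[0,0,0],3.0,0.0],
    [[0,0,0],4.0,0.0],
    [[0,0,0],5.0,0.0],
    [[0,0,0],5.9,0.0],
    [[0,0,0],5.9,0.0],
    [[0,0,0],5.9,0.0],
  ],
)

```text
time: 15.5
tool_pos: [0.4641, 0.3059, 0.2105]
ee_rot: [3.141, 0.002, 0.367]
wrist_force: [-0.3, -0.4, 0.2]
width: 0.047
finger_force: 0.0
```

Run:
```python
from m import *
go(.4655,.306,.114,.363)
```

```text
shift [0.0016 0.0004 0.0965] roll10 0.02 q6 1.685 tcp [0.4641 0.3059 0.2105] rpy [3.1413e+00 2.2000e-03 3.6650e-01]
```

Request:
carry_out(
  steps=[
    [[0.0016,0.0004,0.04],0,0.0],
    [[0.0016,0.0004,0.08],0,0.0],
    [[0.0016,0.0004,0.0965],0,0.0],
    [[0.0016,0.0004,0.0965],0,0.0],
    [[0.0016,0.0004,0.0965],0,1],
    [[0.0016,0.0004,0.0965],0,1],
    [[0.0016,0.0004,0.0965],0,1],
    [[0.0016,0.0004,0.0965],0,1],
    [[0.0016,0.0004,0.0965],0,1],
  ],
)

```text
time: 16.62
tool_pos: [0.4668, 0.3068, 0.1166]
ee_rot: [-3.141, -0.002, 0.364]
wrist_force: [0.3, 0.6, 3.6]
width: 0.0192
finger_force: 30.0
```

Request:
carry_out(
  steps=[
    [[0,0,-0.01],0,1],
    [[0,0,-0.04],0,1],
    [[0,0,-0.09],0,1],
    [[0,0,-0.135],0,1],
    [[0,0.05,-0.14],-1.0,1],
    [[0.005,0.1,-0.14],-2.0,1],
    [[0.01,0.15,-0.14],-3.0,1],
    [[0.018,0.2,-0.14],-4.0,1],
    [[0.019,0.214,-0.14],-5.0,1],
    [[0.019,0.214,-0.14],-6.0,1],
  ],
)

```text
time: 17.88
tool_pos: [0.5602, 0.1114, 0.2545]
ee_rot: [-3.139, 0.001, 1.415]
wrist_force: [-0.2, -0.2, -1.0]
width: 0.0193
finger_force: 30.0
```

Request:
carry_out(
  steps=[
    [[0,0,0],-1.0,1],
    [[0,0,0],-2.0,1],
    [[0,0,0],-3.0,1],
    [[0,0,0],-4.0,1],
    [[0,0,0],-5.0,1],
    [[0,0,0],-6.0,1],
    [[0,0,0],-7.0,1],
    [[0,0,0],-8.0,1],
    [[0,0,0],-9.0,1],
    [[0,0,0],-9.9,1],
  ],
)

```text
time: 19.12
tool_pos: [0.5595, 0.113, 0.2547]
ee_rot: [-3.141, -0.002, -3.138]
wrist_force: [0.3, -0.2, -2.0]
width: 0.0196
finger_force: 30.0
```

Run:
```python
from m import *
s=snap('side');a,u,t=held(s,.14,s0=(-.84,0));print('tip',a+u*t)
go(.5595,.1125,.162,3.139)
```

```text
n 234 axis@grasp [0.5562 0.0656 0.2735] tcp [0.5596 0.113  0.2547] slope [-0.865 -0.732] lowest along [-0.1864 -0.1792] res 0.0089
tip [0.661864   0.1550985  0.15129607]
shift [-0.0001 -0.0005  0.0927] roll10 0.051 q6 -1.477 tcp [0.5596 0.113  0.2547] rpy [-3.1411e+00 -2.4000e-03 -3.1353e+00]
```

Request:
carry_out(
  steps=[
    [[0,-0.0005,0.04],0.05,1],
    [[0,-0.0005,0.07],0.05,1],
    [[0,-0.0005,0.08],0.05,1],
    [[0,-0.0005,0.088],0.05,1],
    [[0,-0.0005,0.093],0.05,1],
    [[0,-0.0005,0.097],0.05,1],
    [[0,-0.0005,0.098],0.05,1],
  ],
)

```text
time: 20.05
tool_pos: [0.5584, 0.1132, 0.1635]
ee_rot: [3.141, -0.0, 3.131]
wrist_force: [-14.2, -0.3, 16.9]
width: 0.0189
finger_force: 30.0
```

Request:
carry_out(
  steps=[
    [[-0.005,0,0.0],0,1],
    [[-0.01,0,-0.003],0,1],
    [[-0.019,0,-0.009],0,1],
    [[-0.03,0,-0.014],0,1],
  ],
)

```text
time: 20.55
tool_pos: [0.5876, 0.1128, 0.1782]
ee_rot: [3.141, -0.002, 3.131]
wrist_force: [-13.3, 0.5, 15.8]
width: 0.0192
finger_force: 30.0
```

Run:
```python
from m import *
prof(dy=.028)
```

```text
tcp [0.5876 0.1128 0.1782] n 133 slope x,y -0.605 -0.005 at grasp [np.float64(0.58), np.float64(0.1041)] at .08 [np.float64(0.6508), np.float64(0.1047)] F [-13.3   0.5  15.8] tq [-0.05  2.57 -0.06] w 0.0192
```

Request:
carry_out(
  steps=[
    [[0,0,-0.015],0,1],
    [[0.008,0,-0.02],0,1],
    [[0.016,0,-0.02],0,1],
    [[0.016,0,-0.02],0,1],
    [[0.016,0,-0.01],0,1],
    [[0.016,0,-0.002],0,1],
    [[0.016,0,0.004],0,1],
    [[0.016,0,0.01],0,1],
    [[0.016,0,0.01],0,1],
  ],
)

```text
time: 21.72
tool_pos: [0.574, 0.1125, 0.1612]
ee_rot: [3.142, -0.001, 3.131]
wrist_force: [0.0, 0.4, 1.7]
width: 0.0193
finger_force: 30.0
```

Run:
```python
from m import *
prof(dy=.028)
```

```text
tcp [0.574  0.1125 0.1612] n 119 slope x,y -0.781 -0.016 at grasp [np.float64(0.5647), np.float64(0.1041)] at .08 [np.float64(0.6428), np.float64(0.1057)] F [0.  0.4 1.7] tq [ 0.08 -0.45  0.03] w 0.0193
```

Request:
carry_out(
  steps=[
    [[-0.004,0,-0.001],0,1],
    [[-0.008,0,-0.003],0,1],
    [[-0.012,0,-0.006],0,1],
    [[-0.016,0,-0.008],0,1],
    [[-0.02,0,-0.009],0,1],
    [[-0.025,0,-0.011],0,1],
    [[-0.025,0,-0.011],0,1],
  ],
)

```text
time: 22.65
tool_pos: [0.5999, 0.1121, 0.1721]
ee_rot: [-3.141, 0.001, 3.13]
wrist_force: [-1.7, 0.2, -1.5]
width: 0.0193
finger_force: 30.0
```

Run:
```python
from m import *
prof(dy=.028)
```

```text
tcp [0.5999 0.1121 0.1721] n 111 slope x,y -0.458 -0.021 at grasp [np.float64(0.5907), np.float64(0.1028)] at .08 [np.float64(0.6415), np.float64(0.1051)] F [-1.7  0.2 -1.5] tq [ 0.17  0.34 -0.01] w 0.0193
```

Request:
carry_out(
  steps=[
    [[-0.009,0,-0.003],0,1],
    [[-0.018,0,-0.004],0,1],
    [[-0.027,0,-0.004],0,1],
    [[-0.035,0,-0.002],0,1],
    [[-0.042,0,0.002],0,1],
    [[-0.045,0,0.006],0,1],
    [[-0.045,0,0.012],0,1],
    [[-0.045,0,0.018],0,1],
    [[-0.045,0,0.024],0,1],
    [[-0.045,0,0.026],0,1],
  ],
)

```text
time: 23.95
tool_pos: [0.6472, 0.1117, 0.1493]
ee_rot: [3.141, 0.01, 3.13]
wrist_force: [5.8, 0.7, 6.2]
width: 0.0008
finger_force: 3.6
```

Run:
```python
from m import *
prof(dy=.028)
```

```text
tcp [0.6472 0.1117 0.1493] n 79 slope x,y -0.184 -0.032 at grasp [np.float64(0.623), np.float64(0.1027)] at .08 [np.float64(0.6391), np.float64(0.1055)] F [5.8 0.7 6.2] tq [ 0.09 -1.3   0.02] w 0.0008
```

Run:
```python
from m import *
np.set_printoptions(precision=4,suppress=True)
s=snap('side');P=pts(s).reshape(-1,3)
for z in np.arange(.09,.23,.01):
    q=P[(abs(P[:,2]-z)<.005)&(abs(P[:,0]-.62)<.08)&(abs(P[:,1]-.112)<.028)]
    print(z.round(2),len(q),np.median(q,0) if len(q) else '',q.min(0) if len(q) else '',q.max(0) if len(q) else '')
save(cv2.resize(s['image'][95:225,245:335],None,fx=4,fy=4,interpolation=cv2.INTER_CUBIC),'l1.png')
```

```text
0.09 14 [0.6356 0.1014 0.0898] [0.629  0.0988 0.086 ] [0.6452 0.1101 0.0946]
0.1 15 [0.6369 0.1035 0.1009] [0.6289 0.1007 0.0968] [0.6419 0.112  0.1049]
0.11 12 [0.6332 0.1033 0.1107] [0.6261 0.0968 0.1063] [0.6417 0.1127 0.1146]
0.12 12 [0.6317 0.1034 0.1192] [0.625  0.0999 0.1151] [0.6366 0.1119 0.1229]
0.13 15 [0.6299 0.1029 0.1304] [0.6214 0.0984 0.1253] [0.6401 0.1103 0.1349]
0.14 17 [0.6271 0.1034 0.1397] [0.6216 0.099  0.1354] [0.636  0.1086 0.1438]
0.15 15 [0.6269 0.1049 0.1503] [0.618  0.0998 0.1462] [0.6367 0.1099 0.1546]
0.16 41 [0.6367 0.1015 0.1587] [0.6174 0.0962 0.1551] [0.6557 0.1142 0.1648]
0.17 35 [0.6372 0.1011 0.1693] [0.6141 0.0928 0.1655] [0.6551 0.1178 0.1748]
0.18 35 [0.636  0.1007 0.1795] [0.6133 0.0949 0.175 ] [0.6547 0.1082 0.185 ]
0.19 32 [0.6212 0.1039 0.1899] [0.6115 0.092  0.1852] [0.6531 0.1213 0.1948]
0.2 2 [0.6189 0.1028 0.1965] [0.6164 0.1002 0.1965] [0.6213 0.1055 0.1965]
0.21 0   
0.22 0   
0.23 0
```

View pics/l1.png

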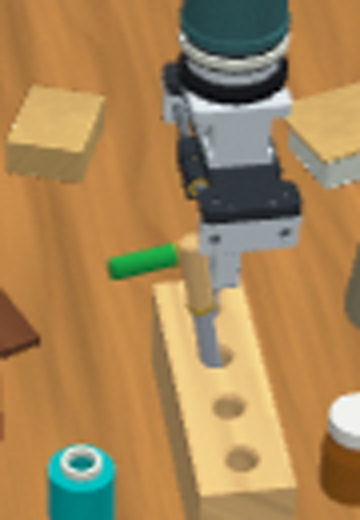

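The mandrel is standing in hole 1 (shaft entering at (210,360) in the crop), leaning towards −x with the shut fingers beside it. I'll back off to +x and up, then check.

Request:
carry_out(
  steps=[
    [[-0.008,0,0],0,1],
    [[-0.012,0,-0.01],0,1],
    [[-0.012,0,-0.04],0,1],
    [[-0.012,0,-0.08],0,0.0],
    [[0,0,-0.08],0,0.0],
    [[0,0,-0.08],0,0.0],
  ],
)

```text
time: 24.8
tool_pos: [0.643, 0.1118, 0.2257]
ee_rot: [-3.141, -0.002, 3.131]
wrist_force: [-0.4, 0.0, -0.4]
width: 0.0273
finger_force: 0.0
```

Run:
```python
from m import *
stand(.643,.112);stand(.643,.168)
go(.634,.1125,.16,3.139)
```

```text
stand side 158 slopes -0.098 0.012 top z 0.1809 top xy [0.6302 0.1076]
stand side 78 slopes -0.186 0.019 top z 0.1789 top xy [0.6436 0.1631]
shift [0.0088 0.0007 0.0643] roll10 -0.048 q6 -1.475 tcp [0.6431 0.1117 0.2242] rpy [-3.1411 -0.0039  3.1307]
```

Both are home (tops at 0.179 and 0.181). For the next two I'll use a safer way: straighten each mandrel by pressing its tip against the block's flat side, then insert it vertically.

Run:
```python
from m import *
go(.4466,.3567,.21,.363-np.pi)
```

```text
shift [0.1991 0.2429 0.0149] roll10 -2.142 q6 -1.475 tcp [0.6431 0.1117 0.2242] rpy [-3.1411 -0.0039  3.1307]
```

Request:
carry_out(
  steps=[
    [[0.02,0.02,0],1.0,0.0],
    [[0.06,0.06,0],2.0,0.0],
    [[0.1,0.1,0],3.0,0.0],
    [[0.14,0.14,0],4.0,0.0],
    [[0.16,0.18,0],5.0,0.0],
    [[0.18,0.22,0],6.0,0.0],
    [[0.199,0.243,0],7.0,0.0],
    [[0.199,0.243,0.014],8.0,0.0],
    [[0.199,0.243,0.014],9.0,0.0],
    [[0.199,0.243,0.014],10.0,0.0],
  ],
)

```text
time: 26.15
tool_pos: [0.4469, 0.3565, 0.21]
ee_rot: [-3.138, 0.003, 1.38]
wrist_force: [-0.1, 0.6, -0.9]
width: 0.047
finger_force: 0.0
```

Request:
carry_out(
  steps=[
    [[0,0,0],1.0,0.0],
    [[0,0,0],2.0,0.0],
    [[0,0,0],3.0,0.0],
    [[0,0,0],4.0,0.0],
    [[0,0,0],5.0,0.0],
    [[0,0,0],5.86,0.0],
    [[0,0,0],5.86,0.0],
    [[0,0,0],5.86,0.0],
  ],
)

```text
time: 27.15
tool_pos: [0.4475, 0.3567, 0.2114]
ee_rot: [3.141, 0.002, 0.365]
wrist_force: [0.4, -0.2, -0.3]
width: 0.0465
finger_force: 0.0
```

Run:
```python
from m import *
go(.4466,.3567,.114,.363)
stand(.643,.112);stand(.643,.168)
```

```text
shift [-0.0006 -0.0004  0.0974] roll10 0.009 q6 1.78 tcp [0.4475 0.3567 0.2114] rpy [3.1411e+00 1.9000e-03 3.6460e-01]
stand side 157 slopes -0.102 0.023 top z 0.1803 top xy [0.6308 0.1078]
stand side 92 slopes -0.123 0.037 top z 0.1801 top xy [0.6461 0.1636]
```

Request:
carry_out(
  steps=[
    [[-0.0006,-0.0004,0.04],0,0.0],
    [[-0.0006,-0.0004,0.08],0,0.0],
    [[-0.0006,-0.0004,0.0974],0,0.0],
    [[-0.0006,-0.0004,0.0974],0,0.0],
    [[-0.0006,-0.0004,0.0974],0,1],
    [[-0.0006,-0.0004,0.0974],0,1],
    [[-0.0006,-0.0004,0.0974],0,1],
    [[-0.0006,-0.0004,0.0974],0,1],
    [[-0.0006,-0.0004,0.0974],0,1],
  ],
)

```text
time: 28.38
tool_pos: [0.4478, 0.3575, 0.1162]
ee_rot: [-3.141, -0.002, 0.362]
wrist_force: [0.6, -0.4, 4.7]
width: 0.0196
finger_force: 30.0
```

Request:
carry_out(
  steps=[
    [[0,0,-0.01],0,1],
    [[0,0,-0.04],0,1],
    [[0,0,-0.09],0,1],
    [[0,0,-0.135],0,1],
    [[0,0.05,-0.14],-1.0,1],
    [[-0.005,0.1,-0.14],-2.0,1],
    [[-0.01,0.15,-0.14],-3.0,1],
    [[-0.015,0.19,-0.14],-4.0,1],
    [[-0.015,0.194,-0.14],-5.0,1],
    [[-0.015,0.194,-0.14],-6.0,1],
  ],
)

```text
time: 29.62
tool_pos: [0.5016, 0.1693, 0.2545]
ee_rot: [-3.14, 0.001, 1.414]
wrist_force: [-0.1, -0.1, -1.5]
width: 0.0196
finger_force: 30.0
```

Request:
carry_out(
  steps=[
    [[0,0,0],-1.0,1],
    [[0,0,0],-2.0,1],
    [[0,0,0],-3.0,1],
    [[0,0,0],-4.0,1],
    [[0,0,0],-5.0,1],
    [[0,0,0],-6.0,1],
    [[0,0,0],-7.0,1],
    [[0,0,0],-8.0,1],
    [[0,0,0],-9.0,1],
    [[0,0,0],-9.9,1],
  ],
)

```text
time: 30.88
tool_pos: [0.5013, 0.1702, 0.2544]
ee_rot: [-3.141, -0.002, -3.14]
wrist_force: [0.1, -0.5, -1.4]
width: 0.0194
finger_force: 30.0
```

Run:
```python
from m import *
prof(lo=.15);go(.502,.17,.129,3.1416)
```

```text
tcp [0.5013 0.1702 0.2544] n 174 slope x,y -0.829 -0.005 at grasp [np.float64(0.5014), np.float64(0.1628)] at .08 [np.float64(0.6616), np.float64(0.1637)] F [ 0.1 -0.5 -1.4] tq [ 0.03 -0.06  0.08] w 0.0194
shift [-0.001  -0.0002  0.1254] roll10 0.026 q6 -1.355 tcp [0.5013 0.1702 0.2544] rpy [-3.141e+00 -2.200e-03 -3.137e+00]
```

Request:
carry_out(
  steps=[
    [[0,0,0.05],0,1],
    [[0,0,0.1],0,1],
    [[0,0,0.125],0,1],
    [[-0.01,0,0.125],0,1],
    [[-0.02,0,0.119],0,1],
    [[-0.03,0,0.112],0,1],
    [[-0.04,0,0.106],0,1],
    [[-0.05,0,0.102],0,1],
    [[-0.06,0,0.098],0,1],
    [[-0.06,0,0.098],0,1],
  ],
)

```text
time: 32.17
tool_pos: [0.5634, 0.1702, 0.1577]
ee_rot: [3.141, 0.002, 3.137]
wrist_force: [-0.4, 0.0, -1.4]
width: 0.0193
finger_force: 30.0
```

Run:
```python
from m import *
prof(lo=.09);go(.5995,.17,.158,3.1416)
```

```text
tcp [0.5634 0.1702 0.1577] n 129 slope x,y 0.881 -0.244 at grasp [np.float64(0.6378), np.float64(0.1512)] at .08 [np.float64(0.5528), np.float64(0.1747)] F [-0.4  0.  -1.4] tq [ 0.07  0.19 -0.  ] w 0.0193
shift [-0.0365 -0.     -0.0006] roll10 -0.024 q6 -1.369 tcp [0.563  0.1702 0.1573] rpy [3.1414e+00 2.1000e-03 3.1374e+00]
```

Request:
carry_out(
  steps=[
    [[-0.01,0,-0.003],0,1],
    [[-0.02,0,-0.004],0,1],
    [[-0.028,0,-0.005],0,1],
    [[-0.036,0,-0.005],0,1],
    [[-0.038,0,-0.005],0,1],
    [[-0.038,0,-0.005],0,1],
  ],
)

```text
time: 32.98
tool_pos: [0.6005, 0.1698, 0.1618]
ee_rot: [-3.141, 0.001, 3.137]
wrist_force: [-0.3, -0.0, -1.9]
width: 0.0164
finger_force: 28.7
```

Run:
```python
from m import *
prof(lo=.05,hi=.15,dx=.022,dy=.03)
```

```text
tcp [0.6005 0.1698 0.1618] n 194 slope x,y -0.242 -0.066 at grasp [np.float64(0.58), np.float64(0.1589)] at .08 [np.float64(0.6043), np.float64(0.1656)] F [-0.3 -0.  -1.9] tq [ 0.05  0.1  -0.01] w 0.0164
```

```bash
cat >> m.py <<'E'
def layers(x0,x1,y0,y1,z0,z1,n='side'):
    s=snap(n);P=pts(s).reshape(-1,3)
    for z in np.arange(z0,z1,.01):
        q=P[(abs(P[:,2]-z)<.005)&(P[:,0]>x0)&(P[:,0]<x1)&(P[:,1]>y0)&(P[:,1]<y1)]
        if len(q): print(round(z,3),len(q),'x',q[:,0].min().round(4),np.median(q[:,0]).round(4),q[:,0].max().round(4),'y',np.median(q[:,1]).round(4))
    return s
E
python3 - <<'E'
from m import *
s=layers(.55,.628,.13,.2,.03,.22)
save(cv2.resize(s['image'][85:215,230:320],None,fx=4,fy=4,interpolation=cv2.INTER_CUBIC),'l2.png')
E
```

```text
0.03 4 x 0.6089 0.6089 0.609 y 0.152
0.04 12 x 0.5958 0.6043 0.6098 y 0.1614
0.05 16 x 0.5935 0.6053 0.6098 y 0.1634
0.06 21 x 0.5916 0.6023 0.611 y 0.1622
0.07 31 x 0.5904 0.6094 0.6264 y 0.1682
0.08 85 x 0.59 0.6163 0.6279 y 0.1617
0.09 14 x 0.5891 0.5966 0.6149 y 0.162
0.1 16 x 0.5876 0.5956 0.6021 y 0.1631
0.11 10 x 0.5868 0.5933 0.6021 y 0.1644
0.12 15 x 0.5859 0.5909 0.5979 y 0.162
0.13 9 x 0.5852 0.5942 0.5979 y 0.1616
0.14 14 x 0.5807 0.5906 0.5981 y 0.1609
0.15 15 x 0.58 0.5903 0.5973 y 0.1589
0.16 15 x 0.5795 0.5856 0.6054 y 0.1601
0.17 24 x 0.5789 0.5902 0.6069 y 0.1554
0.18 30 x 0.5773 0.5912 0.6067 y 0.1518
0.19 33 x 0.5755 0.5907 0.6062 y 0.1551
0.2 29 x 0.5758 0.5921 0.6062 y 0.1517
0.21 14 x 0.5753 0.5953 0.6057 y 0.1483
```

View pics/l2.png

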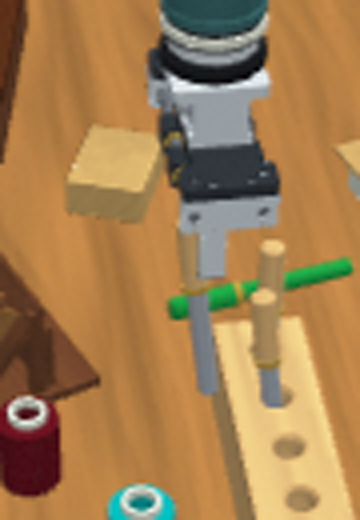

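The mandrel is nearly upright (shaft at (200,340) in the crop) but has crept to the pad's edge. I'll carry it gently round to hole 2, keeping clear of the standing ones.

Request:
carry_out(
  steps=[
    [[0.004,0,-0.015],0,1],
    [[0.01,0,-0.035],0,1],
    [[0.01,0,-0.06],0,1],
    [[0.01,-0.02,-0.07],0,1],
    [[0.01,-0.05,-0.07],0,1],
    [[0.01,-0.08,-0.07],0,1],
    [[0.01,-0.105,-0.07],0,1],
    [[0.01,-0.113,-0.07],0,1],
    [[0.01,-0.113,-0.07],0,1],
  ],
)

```text
time: 34.2
tool_pos: [0.5895, 0.0563, 0.2326]
ee_rot: [3.141, 0.001, 3.136]
wrist_force: [-0.4, 0.6, 0.0]
width: 0.0007
finger_force: 0.0
```

Run:
```python
from m import *
layers(.55,.66,.02,.082,.085,.25)
go(.644,.057,.2,3.139);print(robot.get_obs()['width'])
```

```text
0.085 72 x 0.6067 0.6329 0.6598 y 0.0534
0.235 7 x 0.579 0.5852 0.5939 y 0.0478
0.245 25 x 0.5784 0.5872 0.5957 y 0.0445
shift [-0.0545  0.0002  0.0325] roll10 -0.01 q6 -1.566 tcp [0.5895 0.057  0.2325] rpy [3.1412e+00 6.0000e-04 3.1373e+00]
0.00046595919467641323
```

```bash
cat > diff.py <<'E'
from m import *
import pickle
np.set_printoptions(precision=4,suppress=True)
S=pickle.load(open('s0.pkl','rb'))
for n in('top','side'):
    s=snap(n);P,Q=pts(s),pts(S[n]);d=(abs(s['z_map']-S[n]['z_map'])>.012)|(np.abs(s['image'].astype(int)-S[n]['image']).sum(-1)>90)
    d=cv2.morphologyEx(d.astype(np.uint8),cv2.MORPH_OPEN,np.ones((2,2)))
    N,l,st,c=cv2.connectedComponentsWithStats(d)
    for i in range(1,N):
        if st[i,4]>25:
            q=P[l==i];v,u=np.nonzero(l==i);r=cv2.minAreaRect(np.c_[u,v].astype(np.float32))
            print(n,c[i].round(0),st[i,4],'rect',np.round(r[1],0),round(r[2]),'xyz',np.nanmedian(q,0),'z',np.nanmin(q[:,2]).round(3),np.nanmax(q[:,2]).round(3),'x',np.nanmin(q[:,0]).round(3),np.nanmax(q[:,0]).round(3),'y',np.nanmin(q[:,1]).round(3),np.nanmax(q[:,1]).round(3),'col',s['image'][l==i].mean(0).astype(int),'was',S[n]['image'][l==i].mean(0).astype(int))
E
python3 diff.py
```

```text
top [251. 281.] 21767 rect [290. 109.] 89 xyz [0.4038 0.0519 0.6007] z -0.008 0.628 x 0.019 0.821 y -0.08 0.203 col [ 62  99 102] was [163 126  81]
top [190. 255.] 349 rect [50.  8.] 58 xyz [0.459  0.2484 0.0364] z -0.003 0.1 x 0.395 0.515 y 0.217 0.307 col [107  63  38] was [143 124 102]
top [170. 263.] 362 rect [51.  8.] 56 xyz [0.4389 0.3007 0.0366] z -0.004 0.098 x 0.376 0.493 y 0.269 0.366 col [106  62  38] was [142 123 101]
top [150. 270.] 370 rect [52.  8.] 53 xyz [0.4214 0.3523 0.0362] z -0.006 0.102 x 0.358 0.473 y 0.319 0.424 col [105  62  38] was [142 123 101]
top [533. 393.] 2801 rect [61. 67.] 90 xyz [ 0.1048 -0.6107  0.0834] z -0.006 0.185 x 0.01 0.168 y -0.752 -0.562 col [200 198 182] was [75 86 90]
side [126. 142.] 45857 rect [396. 319.] 90 xyz [0.0953 0.0301 0.2195] z -0.741 0.649 x -0.712 1.189 y -0.464 2.086 col [101 102  84] was [ 88 108 102]
side [110.   2.] 56 rect [ 7. 15.] 70 xyz [-0.083   2.0427 -0.1557] z -0.19 -0.138 x -0.118 -0.032 y 2.016 2.065 col [168 186 196] was [168 186 196]
side [272.   2.] 39 rect [5. 8.] 90 xyz [ 0.861   2.0456 -0.2098] z -0.231 -
[... 7934 characters left out ...]
[ 7. 52.] 33 xyz [0.4685 0.266  0.0181] z -0.009 0.098 x 0.398 0.528 y 0.206 0.472 col [147 100  55] was [151 127  97]
side [470. 147.] 35 rect [11.  6.] 63 xyz [ 1.9006  1.1836 -0.7539] z -0.769 -0.743 x 1.87 1.923 y 1.12 1.229 col [232 235 226] was [232 235 226]
side [397. 163.] 39 rect [11.  7.] 23 xyz [ 1.4276  1.1014 -0.751 ] z -0.77 -0.737 x 1.404 1.48 y 1.072 1.146 col [223 226 216] was [223 226 216]
side [245. 198.] 714 rect [33. 47.] 53 xyz [0.4721 0.1222 0.0106] z -0.009 0.071 x 0.418 0.589 y 0.079 0.207 col [138  94  76] was [138  84  57]
side [432. 223.] 27 rect [5. 7.] 90 xyz [ 1.4537  0.6289 -0.7477] z -0.764 -0.74 x 1.439 1.477 y 0.597 0.644 col [226 229 219] was [226 229 219]
```

Request:
carry_out(
  steps=[
    [[0.02,-0.02,-0.05],0,0],
    [[0.06,-0.06,-0.08],0,0],
    [[0.1,-0.1,-0.08],0,0],
    [[0.14,-0.15,-0.08],0,0],
    [[0.18,-0.2,-0.08],0,0],
    [[0.2,-0.26,-0.08],0,0],
    [[0.2,-0.31,-0.08],0,0],
    [[0.2,-0.36,-0.08],0,0],
    [[0.2,-0.4,-0.08],0,0],
  ],
)

```text
time: 35.48
tool_pos: [0.388, -0.3435, 0.312]
ee_rot: [3.142, 0.0, 3.138]
wrist_force: [0.4, 0.1, -0.2]
width: 0.0467
finger_force: 0.0
```

Run:
```python
from m import *
import pickle
S={n:snap(n) for n in('top','side')};pickle.dump(S,open('s2.pkl','wb'))
a=cv2.resize(S['top']['image'][130:310,100:400],(800,480),interpolation=cv2.INTER_CUBIC)[:, :500]
b=cv2.resize(S['side']['image'][100:270,190:340],(300*150//150,340),interpolation=cv2.INTER_CUBIC)
c=np.zeros((480,800,3),np.uint8);c[:,:500]=a;c[:340,500:]=b;save(c,'both2.png')
```

```text
(no output)
```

View pics/both2.png

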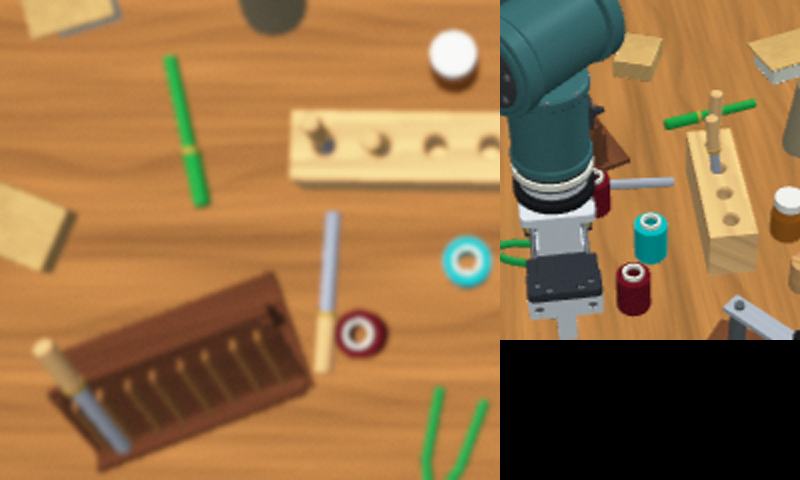

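The picture shows mandrel 2 lying flat: steel end at top-view px ≈(224.5,211), handle end ≈(221,269), with upright spool A right beside its handle. Mandrels 3 and 4 stand in holes 1 and 0. I'll measure the lying mandrel and the spool.

Run:
```python
from m import *
import pickle
np.set_printoptions(precision=4,suppress=True)
S=pickle.load(open('s2.pkl','rb'));T=S['top']
P=pts(T)
m=(P[...,2]>.009)&(P[...,2]<.028)&(P[...,1]>.125)&(P[...,1]<.185)&(P[...,0]>.40)&(P[...,0]<.606)
n,l,st,c=cv2.connectedComponentsWithStats(m.astype(np.uint8));i=1+np.argmax(st[1:,4]);v,u=np.nonzero(l==i)
Q=np.array([ray(T,a,b,.008) for a,b in zip(u,v)])[:,:2];r=cv2.minAreaRect((Q*1000).astype(np.float32));print(st[i],r)
f=np.polyfit(Q[:,0],Q[:,1],1);print('line y=',f,'x range',Q[:,0].min(),Q[:,0].max())
# spools
hs=cv2.cvtColor(T['image'],cv2.COLOR_RGB2HSV).astype(int)
for w in((222,240,252,272),(298,229,324,255)):
    x0,y0,x1,y1=w
    m=((hs[...,1]<110)&(hs[...,2]>120)&(P[...,2]>.05))[y0:y1,x0:x1].astype(np.uint8)
    cs=cv2.findContours(m,cv2.RETR_EXTERNAL,cv2.CHAIN_APPROX_NONE)[0];k=cv2.convexHull(max(cs,key=cv2.contourArea));M=cv2.moments(k)
    p=(M['m10']/M['m00']+x0,M['m01']/M['m00']+y0);print('spool',p,M['m00'],ray(T,*p,.07),np.nanmedian(P[int(p[1])-5:int(p[1])+6,int(p[0])-5:int(p[0])+6,2]))
x=.53
go(.50,np.polyval(f,.50),.12,np.pi)
```

```text
[218 210   9  60 360] ((500.90814208984375, 173.39666748046875), (19.057842254638672, 166.58470153808594), 86.83109283447266)
line y= [-0.0519  0.1993] x range 0.41797255148757784 0.5839204017999708
spool (233.98307291666666, 254.76953125) 128.0 [0.4562 0.1338 0.07  ] 0.06040804546757369
spool (310.9543010752688, 241.04569892473117) 124.0 [ 0.4905 -0.0713  0.07  ] 0.060592623157131986
shift [-0.1091  0.5188  0.1907] roll10 -0.04 q6 -2.4 tcp [ 0.3877 -0.3448  0.3104] rpy [ 3.1406 -0.002   3.1346]
```

Request:
carry_out(
  steps=[
    [[-0.02,0.06,0],0,0.15],
    [[-0.04,0.12,0],0.1,0.15],
    [[-0.06,0.18,0],0.2,0.15],
    [[-0.08,0.24,0],0.26,0.15],
    [[-0.1,0.3,0],0.26,0.15],
    [[-0.12,0.36,0],0.26,0.15],
    [[-0.13,0.42,0.04],0.26,0.15],
    [[-0.142,0.48,0.1],0.26,0.15],
    [[-0.142,0.517,0.15],0.26,0.15],
    [[-0.142,0.517,0.19],0.26,0.15],
  ],
)

```text
time: 36.83
tool_pos: [0.5316, 0.1752, 0.1304]
ee_rot: [3.14, 0.003, 3.097]
wrist_force: [0.4, 0.0, -0.2]
width: 0.0398
finger_force: 0.0
```

Run:
```python
from m import *
go(.53,.1718,.005,3.09)
```

```text
shift [ 0.0018 -0.0037  0.1254] roll10 0.038 q6 -1.309 tcp [0.5316 0.1752 0.1304] rpy [3.1399 0.0033 3.0966]
```

Request:
carry_out(
  steps=[
    [[0.001,-0.002,0.04],0.03,0.15],
    [[0.001,-0.002,0.08],0.03,0.15],
    [[0.001,-0.002,0.105],0.03,0.15],
    [[0.001,-0.002,0.112],0.03,0.15],
    [[0.001,-0.002,0.112],0.03,0.15],
    [[0.001,-0.002,0.112],0.03,0.15],
  ],
)

```text
time: 37.58
tool_pos: [0.5317, 0.1699, 0.0203]
ee_rot: [3.141, 0.003, 3.087]
wrist_force: [0.6, -0.3, 0.0]
width: 0.0401
finger_force: 0.0
```

Request:
carry_out(
  steps=[
    [[0,0,0.002],0,0.5],
    [[0,0,0.002],0,0.58],
    [[0,0,0.002],0,0.62],
    [[0,0,0.002],0,0.64],
    [[0,0,0.002],0,0.65],
  ],
)

```text
time: 38.2
tool_pos: [0.5306, 0.1693, 0.0164]
ee_rot: [-3.142, 0.0, 3.087]
wrist_force: [-0.3, 0.0, -0.1]
width: 0.0166
finger_force: 0.0
```

Request:
carry_out(
  steps=[
    [[0,0,0],0,0.67],
    [[0,0,0],0,0.67],
  ],
)

```text
time: 38.45
tool_pos: [0.5306, 0.1694, 0.0164]
ee_rot: [-3.142, 0.0, 3.087]
wrist_force: [-0.1, 0.6, 0.1]
width: 0.016
finger_force: 0.0
```

Request:
carry_out(
  steps=[
    [[0,0,0],0,0.7],
    [[0,0,0],0,0.7],
  ],
)

```text
time: 38.7
tool_pos: [0.5306, 0.1694, 0.0164]
ee_rot: [-3.141, -0.0, 3.087]
wrist_force: [-0.3, -0.0, -0.2]
width: 0.0141
finger_force: 0.0
```

Request:
carry_out(
  steps=[
    [[0,0,0],0,1],
    [[0,0,0],0,1],
    [[0,0,0],0,1],
  ],
)

```text
time: 39.08
tool_pos: [0.5311, 0.1695, 0.0171]
ee_rot: [3.141, 0.001, 3.087]
wrist_force: [-0.6, 0.7, 4.7]
width: 0.0004
finger_force: 1.8
```

Request:
carry_out(
  steps=[
    [[0,0.0025,-0.003],0,0.2],
    [[0,0.0025,-0.003],0,0.2],
    [[0,0.0025,0.006],0,0.2],
    [[0,0.0025,0.012],0,0.2],
    [[0,0.0025,0.012],0,0.2],
  ],
)

```text
time: 39.7
tool_pos: [0.5297, 0.1716, 0.0031]
ee_rot: [-3.141, -0.002, 3.087]
wrist_force: [0.2, 0.3, -0.6]
width: 0.0376
finger_force: 0.0
```

Request:
carry_out(
  steps=[
    [[0,0,0],0,0.6],
    [[0,0,0],0,0.66],
    [[0,0,0],0,0.67],
    [[0,0,0],0,0.67],
  ],
)

```text
time: 40.2
tool_pos: [0.531, 0.1719, 0.0047]
ee_rot: [3.142, 0.001, 3.087]
wrist_force: [0.0, 0.5, -0.8]
width: 0.0159
finger_force: 7.2
```

Request:
carry_out(
  steps=[
    [[0,0,0],0,0.7],
    [[0,0,0],0,0.7],
  ],
)

```text
time: 40.45
tool_pos: [0.5309, 0.1719, 0.0047]
ee_rot: [3.142, 0.001, 3.087]
wrist_force: [-0.7, -0.2, 2.5]
width: 0.0149
finger_force: 30.0
```

Request:
carry_out(
  steps=[
    [[0,0,0],0,0.75],
    [[0,0,0],0,0.75],
  ],
)

```text
time: 40.7
tool_pos: [0.531, 0.1719, 0.0046]
ee_rot: [3.142, 0.001, 3.087]
wrist_force: [-0.1, -0.7, 1.6]
width: 0.0152
finger_force: 30.0
```

Useful: the grip force can be metered through the closure (0.67 gives 7 N, ≥0.70 gives 30 N). A light grip near the handle end should let a mandrel swing upright under its own weight. First I'll move the lying one clear of the spool.

Request:
carry_out(
  steps=[
    [[0,0,0],0,1],
    [[0,0,-0.02],0,1],
    [[0,0,-0.06],0,1],
    [[0,0,-0.105],0,1],
    [[0.004,-0.03,-0.105],0,1],
    [[0.009,-0.06,-0.105],0,1],
    [[0.013,-0.088,-0.105],0,1],
    [[0.013,-0.088,-0.07],0,1],
    [[0.013,-0.088,-0.03],0,1],
    [[0.013,-0.088,-0.01],0,1],
  ],
)

```text
time: 41.95
tool_pos: [0.5102, 0.0844, 0.0109]
ee_rot: [-3.141, -0.006, 3.087]
wrist_force: [0.2, -0.4, -1.9]
width: 0.015
finger_force: 30.0
```

Request:
carry_out(
  steps=[
    [[0,0,0.006],0,1],
    [[0,0,0.009],0,1],
    [[0,0,0.009],0,1],
    [[0,0,0.009],0,0.3],
    [[0,0,0.009],0,0.2],
    [[0,0,-0.02],0,0.2],
    [[0,0,-0.05],0,0.2],
    [[0.05,0,-0.05],0,0.2],
    [[0.08,0,-0.05],0,0.2],
    [[0.08,0,-0.05],0,0.2],
  ],
)

```text
time: 43.2
tool_pos: [0.4321, 0.0893, 0.065]
ee_rot: [3.141, 0.001, 3.088]
wrist_force: [0.2, 0.2, -0.4]
width: 0.0374
finger_force: 0.0
```

```bash
cat >> m.py <<'E'
def lying(x0,x1,y0,y1,n='side'):
    s=snap(n);P=pts(s);m=(P[...,2]>.007)&(P[...,2]<.03)&(P[...,1]>y0)&(P[...,1]<y1)&(P[...,0]>x0)&(P[...,0]<x1)
    k,l,st,c=cv2.connectedComponentsWithStats(m.astype(np.uint8))
    i=1+np.argmax(st[1:,4]);q=P[l==i];f=np.polyfit(q[:,0],q[:,1],1);print(n,st[i,4],'y=',f.round(4),'x',q[:,0].min().round(4),q[:,0].max().round(4),'z',np.median(q[:,2]).round(4));return f
E
python3 - <<'E'
from m import *
f=lying(.36,.606,.055,.11)
go(.415,np.polyval(f,.415)+.005,.003,3.087)
E
```

```text
side 185 y= [-0.0437  0.1017] x 0.3985 0.5152 z 0.0152
shift [ 0.0185 -0.0015  0.0621] roll10 0.002 q6 -1.442 tcp [0.4334 0.0892 0.0652] rpy [3.1415e+00 2.4000e-03 3.0873e+00]
```

Request:
carry_out(
  steps=[
    [[0.0205,0,0.03],0,0.2],
    [[0.0205,0,0.05],0,0.2],
    [[0.0205,0,0.061],0,0.2],
    [[0.0205,0,0.061],0,0.2],
    [[0.0205,0,0.061],0,0.2],
  ],
)

```text
time: 43.88
tool_pos: [0.4136, 0.0902, 0.0041]
ee_rot: [3.142, 0.001, 3.087]
wrist_force: [-0.0, 0.1, -1.2]
width: 0.0375
finger_force: 0.0
```

Request:
carry_out(
  steps=[
    [[0,0,0],0,1],
    [[0,0,0],0,1],
    [[0,0,0],0,1],
    [[0,0,0],0,1],
    [[-0.003,0,-0.02],0,1],
    [[-0.003,0,-0.02],0,1],
  ],
)

```text
time: 44.62
tool_pos: [0.4165, 0.0901, 0.0243]
ee_rot: [3.141, 0.002, 3.087]
wrist_force: [0.2, 0.6, -1.9]
width: 0.0194
finger_force: 30.0
```

Run:
```python
from m import *
f=layers(.37,.606,.055,.115,.005,.06);print(robot.get_obs()['width'],robot.get_obs()['tool_pos'],robot.get_obs()['wrist_torque'])
```

```text
0.005 176 x 0.3729 0.4479 0.604 y 0.0801
0.015 13 x 0.3723 0.3963 0.5696 y 0.0597
0.025 98 x 0.4025 0.4841 0.5707 y 0.0792
0.035 176 x 0.4028 0.4669 0.5696 y 0.0808
0.045 39 x 0.4036 0.4233 0.4767 y 0.0795
0.055 36 x 0.406 0.452 0.4705 y 0.1058
0.01901997665493165 [0.4156318  0.09002301 0.02338124] [ 0.12490989 -0.00359959  0.00638086]
```

Request:
carry_out(
  steps=[
    [[0,0,-0.03],0,1],
    [[0,0,-0.08],0,1],
    [[0,0,-0.13],0,1],
    [[0,0,-0.15],0,1],
    [[0,0,-0.15],0,1],
    [[0,0,-0.15],0,0.62],
    [[0,0,-0.15],0,0.6],
    [[0,0,-0.15],0,0.6],
  ],
)

```text
time: 45.68
tool_pos: [0.4149, 0.09, 0.1721]
ee_rot: [-3.141, -0.002, 3.087]
wrist_force: [0.3, 0.2, 0.1]
width: 0.0191
finger_force: 22.9
```

Run:
```python
from m import *
layers(.37,.606,.06,.115,.03,.2);o=robot.get_obs();print(o['width'],o['finger_force'],o['tool_pos'])
```

```text
0.03 19 x 0.4423 0.457 0.4732 y 0.111
0.04 24 x 0.4397 0.4556 0.4703 y 0.1087
0.05 25 x 0.437 0.4545 0.4704 y 0.1116
0.06 25 x 0.4371 0.4526 0.4707 y 0.1117
0.07 1 x 0.4682 0.4682 0.4682 y 0.1139
0.16 22 x 0.4656 0.5438 0.5683 y 0.0776
0.17 126 x 0.4005 0.5174 0.5691 y 0.0777
0.18 176 x 0.4007 0.4662 0.5679 y 0.0799
0.19 38 x 0.4012 0.4223 0.4661 y 0.0806
0.019884584164696795 22.901075184345245 [0.41512138 0.08999079 0.17247002]
```

Still horizontal at 23 N. I'll loosen the grip gradually.

Request:
carry_out(
  steps=[
    [[0,0,0],0,0.59],
    [[0,0,0],0,0.59],
  ],
)

```text
time: 45.98
tool_pos: [0.4157, 0.09, 0.1734]
ee_rot: [-3.142, 0.0, 3.087]
wrist_force: [0.1, 0.3, -2.0]
width: 0.0196
finger_force: 13.4
```

Run:
```python
from m import *
layers(.37,.606,.06,.1,.08,.2);o=robot.get_obs();print(o['width'],o['finger_force'])
```

```text
0.08 24 x 0.5038 0.5182 0.5279 y 0.078
0.09 17 x 0.4946 0.5121 0.519 y 0.0791
0.1 25 x 0.4862 0.5007 0.5101 y 0.0775
0.11 24 x 0.4719 0.489 0.4985 y 0.079
0.12 26 x 0.4635 0.4778 0.4898 y 0.0804
0.13 23 x 0.4497 0.4663 0.4808 y 0.0821
0.14 20 x 0.4409 0.4581 0.4701 y 0.0794
0.15 30 x 0.4304 0.4486 0.4592 y 0.0799
0.16 27 x 0.4248 0.4393 0.4497 y 0.0797
0.17 27 x 0.4168 0.4315 0.4401 y 0.0805
0.18 22 x 0.3985 0.4167 0.429 y 0.0784
0.19 23 x 0.4019 0.4117 0.4228 y 0.0683
0.019660847248357784 13.059342205524445
```

It swings down under gravity as hoped, now about 47° from vertical.

Request:
carry_out(
  steps=[
    [[0,0,0],0,0.587],
    [[0,0,0],0,0.585],
    [[0,0,0],0,0.585],
    [[0,0,0],0,0.585],
  ],
)

```text
time: 46.52
tool_pos: [0.4156, 0.09, 0.1735]
ee_rot: [-3.142, 0.0, 3.087]
wrist_force: [-0.8, 0.9, -1.0]
width: 0.0194
finger_force: 8.4
```

Run:
```python
from m import *
layers(.36,.606,.06,.1,.02,.2);o=robot.get_obs();print(o['width'],o['finger_force'])
```

```text
0.02 4 x 0.427 0.4311 0.4356 y 0.083
0.03 10 x 0.427 0.4343 0.4395 y 0.0822
0.04 12 x 0.4246 0.4332 0.44 y 0.082
0.05 16 x 0.4223 0.4307 0.4376 y 0.0815
0.06 9 x 0.4225 0.4309 0.435 y 0.0825
0.07 17 x 0.42 0.4283 0.4354 y 0.081
0.08 12 x 0.4178 0.4263 0.4328 y 0.0802
0.09 15 x 0.418 0.4242 0.431 y 0.0807
0.1 15 x 0.4157 0.4242 0.428 y 0.0808
0.11 11 x 0.4138 0.4194 0.4287 y 0.0817
0.12 14 x 0.4115 0.4209 0.4262 y 0.0813
0.13 17 x 0.4069 0.4175 0.4269 y 0.0814
0.14 16 x 0.4093 0.4181 0.4272 y 0.08
0.15 24 x 0.405 0.4154 0.4251 y 0.0809
0.16 17 x 0.4029 0.4137 0.4228 y 0.0824
0.17 10 x 0.4008 0.4082 0.4167 y 0.0794
0.18 11 x 0.4009 0.4109 0.4248 y 0.0706
0.19 30 x 0.4012 0.4113 0.4228 y 0.0677
0.019573528881297764 8.40466484427452
```

Request:
carry_out(
  steps=[
    [[0,0,0],0,0.583],
    [[0,0,0],0,0.583],
    [[0,0,0],0,0.582],
    [[0,0,0],0,0.6],
    [[0,0,0],0,1],
    [[0,0,0],0,1],
    [[0,0,0],0,1],
  ],
)

```text
time: 47.45
tool_pos: [0.4156, 0.09, 0.1734]
ee_rot: [-3.142, 0.0, 3.087]
wrist_force: [-0.1, -1.0, -1.5]
width: 0.019
finger_force: 30.0
```

```bash
cat >> m.py <<'E'
def hang(lo,hi,x0,x1,y0,y1):
    s=snap('side');P=pts(s).reshape(-1,3);q=P[(P[:,2]>lo)&(P[:,2]<hi)&(P[:,0]>x0)&(P[:,0]<x1)&(P[:,1]>y0)&(P[:,1]<y1)]
    f=[np.polyfit(q[:,2],q[:,i],1) for i in(0,1)];o=robot.get_obs()
    print('slopes',f[0][0].round(3),f[1][0].round(3),'x at lo/hi',np.polyval(f[0],[lo,hi]).round(4),'y surf',np.polyval(f[1],[lo,hi]).round(4),'zmin',q[:,2].min().round(4),'w',round(o['width'],4),'F',round(o['finger_force'],1),'tcp',o['tool_pos'].round(4),o['wrist_force'].round(1))
E
python3 - <<'E'
from m import *
hang(.01,.16,.39,.45,.06,.1)
go(.6,.057,.25,3.1416)
E
```

```text
slopes -0.153 -0.015 x at lo/hi [0.4366 0.4137] y surf [0.0834 0.0812] zmin 0.0223 w 0.0194 F 30.0 tcp [0.4156 0.09   0.1734] [ 0.5  1.5 -1.2]
shift [-0.186  -0.0229 -0.0766] roll10 -0.313 q6 -1.436 tcp [0.4156 0.09   0.1734] rpy [-3.1415  0.      3.087 ]
```

Request:
carry_out(
  steps=[
    [[0,0,-0.045],0,1],
    [[0,0,-0.087],0,1],
    [[-0.03,-0.003,-0.087],0,1],
    [[-0.07,-0.007,-0.087],0,1],
    [[-0.11,-0.011,-0.087],0,1],
    [[-0.15,-0.015,-0.087],0,1],
    [[-0.19,-0.019,-0.087],0,1],
    [[-0.214,-0.021,-0.087],0,1],
    [[-0.214,-0.021,-0.087],0,1],
    [[-0.214,-0.021,-0.087],0,1],
  ],
)

```text
time: 48.75
tool_pos: [0.6275, 0.0576, 0.2603]
ee_rot: [-3.142, -0.001, 3.087]
wrist_force: [-0.0, 0.9, -1.3]
width: 0.019
finger_force: 30.0
```

Run:
```python
from m import *
hang(.1,.24,.6,.68,.03,.08)
go(.6285,.0575,.2,3.087)
```

```text
slopes -0.158 -0.002 x at lo/hi [0.6471 0.625 ] y surf [0.0492 0.049 ] zmin 0.1113 w 0.0188 F 30.0 tcp [0.6273 0.0577 0.2608] [ 0.  -0.1 -1.6]
shift [-0.0012 -0.0001  0.0608] roll10 0.002 q6 -1.515 tcp [0.6273 0.0577 0.2608] rpy [ 3.1416e+00 -1.0000e-04  3.0873e+00]
```

Request:
carry_out(
  steps=[
    [[0,0,0.02],0,1],
    [[0,0,0.035],0,1],
    [[0,0,0.042],0,1],
    [[0,0,0.05],0,1],
    [[0,0,0.058],0,1],
    [[0,0,0.062],0,1],
    [[0,0,0.062],0,1],
  ],
)

```text
time: 49.68
tool_pos: [0.628, 0.0574, 0.198]
ee_rot: [-3.141, -0.001, 3.087]
wrist_force: [-0.1, 0.5, -1.7]
width: 0.0195
finger_force: 30.0
```

Run:
```python
from m import *
hang(.09,.185,.6,.68,.03,.08)
```

```text
slopes -0.158 -0.019 x at lo/hi [0.639 0.624] y surf [0.0499 0.0481] zmin 0.0921 w 0.0194 F 30.0 tcp [0.6281 0.0574 0.1984] [-0.1 -0.4 -1.4]
```

Request:
carry_out(
  steps=[
    [[-0.003,0,0.005],0,0.6],
    [[-0.006,0,0.01],0,0.6],
    [[-0.008,0,0.015],0,0.6],
    [[-0.01,0,0.02],0,0.6],
    [[-0.01,0,0.02],0,0.3],
    [[-0.01,0,0.02],0,0.2],
    [[-0.01,0,0.02],0,0.2],
    [[-0.01,0,-0.02],0,0.2],
    [[-0.01,0,-0.06],0,0.2],
    [[-0.01,0,-0.06],0,0.2],
  ],
)

```text
time: 50.98
tool_pos: [0.6399, 0.0568, 0.264]
ee_rot: [3.141, 0.01, 3.087]
wrist_force: [-0.4, -1.1, 0.1]
width: 0.0374
finger_force: 0.0
```

Run:
```python
from m import *
stand(.643,.056);stand(.643,.112);go(.4284,.4079,.23,.363)
```

```text
stand side 165 slopes 0.01 0.025 top z 0.1808 top xy [0.6449 0.0526]
stand side 157 slopes -0.094 0.038 top z 0.1795 top xy [0.6291 0.1084]
shift [0.2287 0.3391 0.0283] roll10 -2.393 q6 -1.516 tcp [0.6382 0.0568 0.2586] rpy [-3.1415e+00  1.1000e-03  3.0870e+00]
```

Mandrel 2 is home in hole 2. Now mandrel 1, gripped near the handle end so that it can swing upright in hand.

Request:
carry_out(
  steps=[
    [[0.03,0.05,0],-0.4,0.15],
    [[0.06,0.1,0],-0.8,0.15],
    [[0.09,0.15,0],-1.2,0.15],
    [[0.12,0.2,0],-1.6,0.15],
    [[0.15,0.25,0],-2.0,0.15],
    [[0.19,0.3,0],-2.39,0.15],
    [[0.222,0.341,0.01],-2.39,0.15],
    [[0.222,0.341,0.028],-2.39,0.15],
    [[0.222,0.341,0.028],-2.39,0.15],
    [[0.222,0.341,0.028],-2.39,0.15],
  ],
)

```text
time: 52.32
tool_pos: [0.4358, 0.4081, 0.2297]
ee_rot: [-3.141, -0.001, -2.781]
wrist_force: [0.1, 0.7, 0.7]
width: 0.0402
finger_force: 0.0
```

Run:
```python
from m import *
go(.435,.4102,.1335,.363)
```

```text
shift [-0.0001  0.0024  0.0962] roll10 -0.015 q6 -1.273 tcp [0.4358 0.4081 0.2297] rpy [-3.1407e+00 -1.2000e-03 -2.7813e+00]
```

Request:
carry_out(
  steps=[
    [[0,0.002,0.05],0,0.15],
    [[0,0.002,0.09],0,0.15],
    [[0,0.002,0.096],0,0.15],
    [[0,0.002,0.096],0,1],
    [[0,0.002,0.096],0,1],
    [[0,0.002,0.096],0,1],
    [[0,0.002,0.096],0,1],
    [[0,0.002,0.08],0,1],
    [[0,0.002,0.05],0,1],
    [[0,0.002,0.0],0,1],
  ],
)

```text
time: 53.58
tool_pos: [0.4329, 0.4105, 0.2289]
ee_rot: [-3.14, -0.006, -2.779]
wrist_force: [0.1, 0.1, -2.0]
width: 0.0194
finger_force: 30.0
```

Request:
carry_out(
  steps=[
    [[0,-0.06,-0.04],0,1],
    [[0,-0.12,-0.04],0,1],
    [[0,-0.18,-0.04],0,1],
    [[0,-0.22,-0.04],0,1],
    [[0,-0.22,-0.04],0,0.6],
    [[0,-0.22,-0.04],0,0.59],
    [[0,-0.22,-0.04],0,0.587],
    [[0,-0.22,-0.04],0,0.585],
    [[0,-0.22,-0.04],0,0.585],
    [[0,-0.22,-0.04],0,0.585],
  ],
)

```text
time: 54.82
tool_pos: [0.5122, 0.206, 0.2704]
ee_rot: [-3.142, -0.0, -2.778]
wrist_force: [0.5, -0.6, -1.6]
width: 0.0198
finger_force: 8.9
```

Run:
```python
from m import *
o=robot.get_obs();g=o['tool_pos'];hang(.12,g[2]-.015,g[0]-.1,g[0]+.1,g[1]-.1,g[1]+.1)
```

```text
slopes 0.491 0.174 x at lo/hi [0.4339 0.5004] y surf [0.1708 0.1943] zmin 0.1418 w 0.0197 F 8.9 tcp [0.5123 0.2059 0.2704] [ 0.  -0.5 -1.8]
```

Request:
carry_out(
  steps=[
    [[0,0,0],0,0.583],
    [[0,0,0],0,0.582],
    [[0,0,0],0,0.582],
    [[0,0,0],0,0.582],
  ],
)

```text
time: 55.38
tool_pos: [0.5124, 0.2056, 0.2704]
ee_rot: [-3.142, 0.0, -2.779]
wrist_force: [0.5, 1.3, -2.1]
width: 0.0199
finger_force: 6.0
```

Run:
```python
from m import *
o=robot.get_obs();g=o['tool_pos'];hang(.12,g[2]-.015,g[0]-.1,g[0]+.1,g[1]-.1,g[1]+.1)
```

```text
slopes 0.269 0.099 x at lo/hi [0.4704 0.5068] y surf [0.1835 0.1969] zmin 0.1262 w 0.0196 F 6.0 tcp [0.5124 0.2056 0.2704] [-0.2 -0.4 -2.2]
```

Request:
carry_out(
  steps=[
    [[0,0,0],0,0.581],
    [[0,0,0],0,0.58],
    [[0,0,0],0,0.58],
    [[0,0,0],0,0.58],
  ],
)

```text
time: 55.92
tool_pos: [0.5123, 0.2056, 0.2704]
ee_rot: [-3.142, 0.0, -2.779]
wrist_force: [-0.0, 1.1, -1.4]
width: 0.02
finger_force: 4.1
```

Run:
```python
from m import *
o=robot.get_obs();g=o['tool_pos'];hang(.12,g[2]-.015,g[0]-.1,g[0]+.1,g[1]-.1,g[1]+.1)
```

```text
slopes 0.203 0.068 x at lo/hi [0.4816 0.5091] y surf [0.1875 0.1968] zmin 0.1259 w 0.02 F 4.1 tcp [0.5123 0.2057 0.2704] [-0.5 -0.4 -1.8]
```

Request:
carry_out(
  steps=[
    [[0,0,0],0,1],
    [[0,0,0],0,1],
    [[0.01,-0.06,0],0,1],
    [[0.02,-0.12,0],0,1],
    [[0.032,-0.17,0],0,1],
    [[0.032,-0.1965,0],0,1],
    [[0.0,-0.21,0],0,1],
    [[-0.04,-0.225,0.005],0,1],
    [[-0.081,-0.239,0.015],0,1],
    [[-0.081,-0.239,0.015],0,1],
  ],
)

```text
time: 57.22
tool_pos: [0.6741, 0.0108, 0.25]
ee_rot: [3.139, -0.007, -2.779]
wrist_force: [-0.4, -0.4, -1.7]
width: 0.0195
finger_force: 30.0
```

Run:
```python
from m import *
hang(.112,.235,.6,.71,-.04,.04)
go(.673,.0112,.255)
```

```text
slopes 0.189 0.05 x at lo/hi [0.647  0.6702] y surf [-0.0044  0.0018] zmin 0.1125 w 0.0197 F 30.0 tcp [0.6731 0.0108 0.2522] [-0.4  0.8 -0.5]
shift [-0.0001  0.0004 -0.0028] roll10 0.0 q6 -2.001 tcp [0.6731 0.0108 0.2522] rpy [ 3.1395 -0.0049 -2.7791]
```

Request:
carry_out(
  steps=[
    [[0.005,0,0.0],0,1],
    [[0.005,0,0.015],0,1],
    [[0.005,0,0.025],0,1],
    [[0.005,0,0.033],0,1],
    [[0.005,0,0.041],0,1],
    [[0.005,0,0.049],0,1],
    [[0.005,0,0.055],0,1],
    [[0.005,0,0.055],0,1],
  ],
)

```text
time: 58.28
tool_pos: [0.6675, 0.0091, 0.1993]
ee_rot: [3.141, -0.002, -2.779]
wrist_force: [-1.0, 0.4, -1.7]
width: 0.0193
finger_force: 30.0
```

Run:
```python
from m import *
hang(.09,.18,.6,.71,-.04,.04);print(robot.get_obs()['wrist_torque'])
```

```text
slopes 0.188 0.038 x at lo/hi [0.6452 0.6621] y surf [-0.0039 -0.0004] zmin 0.0913 w 0.0193 F 30.0 tcp [0.6677 0.0091 0.1997] [-1.8  0.7 -1.9]
[ 0.09164678  0.33779709 -0.00068788]
```

Request:
carry_out(
  steps=[
    [[0.004,0,0.005],0,0.6],
    [[0.008,0.001,0.01],0,0.59],
    [[0.012,0.001,0.015],0,0.59],
    [[0.015,0.001,0.022],0,0.59],
    [[0.015,0.001,0.022],0,0.3],
    [[0.015,0.001,0.022],0,0.2],
    [[0.015,0.001,0.022],0,0.2],
    [[0.015,0.001,-0.02],0,0.2],
    [[0.015,0.001,-0.06],0,0.2],
    [[0.015,0.001,-0.06],0,0.2],
  ],
)

```text
time: 59.58
tool_pos: [0.6556, 0.0046, 0.266]
ee_rot: [-3.137, 0.009, -2.779]
wrist_force: [0.1, -0.6, 0.5]
width: 0.0377
finger_force: 0.0
```

Run:
```python
from m import *
import pickle
stand(.643,.001);stand(.643,.056);stand(.643,.112)
go(.45,-.35,.3,0)
```

```text
stand side 170 slopes 0.01 0.025 top z 0.18 top xy [ 0.6368 -0.0042]
stand side 113 slopes 0.099 -0.01 top z 0.1798 top xy [0.6447 0.0519]
stand side 157 slopes -0.095 0.022 top z 0.1802 top xy [0.6295 0.1065]
shift [ 0.3161 -0.2595 -0.0406] roll10 2.077 q6 -2.013 tcp [0.6534 0.0047 0.2589] rpy [ 3.1408e+00 -1.9000e-03 -2.7791e+00]
```

All four mandrels are home (tops ≈0.180). Now the spools.

Request:
carry_out(
  steps=[
    [[0.02,0.03,0],1.0,-0.5],
    [[0.04,0.06,0],2.0,-0.5],
    [[0.06,0.09,0],3.0,-0.5],
    [[0.08,0.12,0],4.0,-0.5],
    [[0.1,0.14,0],5.0,-0.5],
    [[0.12,0.16,0],6.0,-0.5],
    [[0.14,0.19,0.03],7.0,-0.5],
    [[0.14,0.19,0.06],8.0,-0.5],
    [[0.14,0.19,0.06],9.0,-0.5],
    [[0.14,0.19,0.06],10.0,-0.5],
  ],
)

```text
time: 60.98
tool_pos: [0.4538, 0.1326, 0.1974]
ee_rot: [-3.136, 0.0, 1.753]
wrist_force: [0.5, -0.2, 0.8]
width: 0.0704
finger_force: 0.0
```

Request:
carry_out(
  steps=[
    [[0,0,0],1.0,-0.5],
    [[0,0,0],2.0,-0.5],
    [[0,0,0],3.0,-0.5],
    [[0,0,0],4.0,-0.5],
    [[0,0,0],4.83,-0.5],
    [[0,0,0],4.83,-0.5],
    [[0,0,0],4.83,-0.5],
  ],
)

```text
time: 61.85
tool_pos: [0.4549, 0.1326, 0.1992]
ee_rot: [-3.14, 0.002, 0.918]
wrist_force: [-0.2, 0.2, 0.2]
width: 0.0704
finger_force: 0.0
```

```bash
cat >> m.py <<'E'
def redspools():
    "red surface points (side view) -> circle fit r=25 mm"
    s=snap('side');P=pts(s);h=cv2.cvtColor(s['image'],cv2.COLOR_RGB2HSV).astype(int)
    m=((h[...,0]<6)|(h[...,0]>165))&(h[...,1]>150)&(h[...,2]<150)&(h[...,2]>30)&(P[...,2]>.01)&(P[...,2]<.15)
    k,l,st,c=cv2.connectedComponentsWithStats(m.astype(np.uint8))
    for i in range(1,k):
        if st[i,4]>60:
            q=P[l==i];q=q[(q[:,2]<q[:,2].max()-.012)]
            f=least_squares(lambda p:np.hypot(q[:,0]-p[0],q[:,1]-p[1])-.025,[q[:,0].mean(),q[:,1].mean()+.015],loss='soft_l1',f_scale=.002)
            print('spool px',c[i].round(),st[i,4],'centre',f.x.round(4),'zmax',np.percentile(P[l==i][:,2],98).round(3))
E
python3 - <<'E'
from m import *
redspools();go(.4555,.1325,.026,.916)
E
```

```text
spool px [237. 197.] 231 centre [0.455  0.1337] zmax 0.064
spool px [256. 246.] 256 centre [ 0.4889 -0.0719] zmax 0.065
shift [0.0003 0.0006 0.1736] roll10 0.008 q6 0.817 tcp [0.4551 0.1326 0.1996] rpy [-3.1406e+00  1.2000e-03  9.1740e-01]
```

Request:
carry_out(
  steps=[
    [[0,0,0.06],0,-0.5],
    [[0,0,0.12],0,-0.5],
    [[0,0,0.165],0,-0.5],
    [[0,0,0.173],0,-0.5],
    [[0,0,0.173],0,1],
    [[0,0,0.173],0,1],
    [[0,0,0.173],0,1],
    [[0,0,0.15],0,1],
    [[0,0,0.1],0,1],
    [[0,0,0.045],0,1],
  ],
)

```text
time: 63.15
tool_pos: [0.455, 0.1326, 0.1568]
ee_rot: [-3.141, 0.001, 0.916]
wrist_force: [0.6, 0.2, -0.5]
width: 0.05
finger_force: 30.0
```

Request:
carry_out(
  steps=[
    [[-0.03,0.04,0],0,1],
    [[-0.06,0.09,0],0,1],
    [[-0.09,0.14,0],0,1],
    [[-0.12,0.19,0],0,1],
    [[-0.15,0.235,0],0,1],
    [[-0.18,0.28,0],0,1],
    [[-0.205,0.315,0],0,1],
    [[-0.205,0.3195,0],0,1],
    [[-0.205,0.3195,0],0,1],
    [[-0.205,0.3195,0],0,1],
  ],
)

```text
time: 64.4
tool_pos: [0.584, -0.2231, 0.1559]
ee_rot: [3.141, -0.0, 0.917]
wrist_force: [-1.1, 1.1, -1.4]
width: 0.05
finger_force: 30.0
```

Run:
```python
from m import *
redspools();go(.5841,-.2241,.12,.916);print(robot.get_obs()['width'])
```

```text
spool px [256. 246.] 258 centre [ 0.4892 -0.0718] zmax 0.064
spool px [300. 262.] 103 centre [ 0.5833 -0.223 ] zmax 0.149
shift [-0.0008  0.0007  0.0359] roll10 0.009 q6 0.198 tcp [ 0.584  -0.2231  0.1559] rpy [ 3.1413e+00 -3.0000e-04  9.1750e-01]
0.05012710639701763
```

Request:
carry_out(
  steps=[
    [[-0.0008,0.0007,0.03],0,1],
    [[-0.0008,0.0007,0.05],0,1],
    [[-0.0008,0.0007,0.058],0,1],
    [[-0.0008,0.0007,0.066],0,1],
    [[-0.0008,0.0007,0.074],0,1],
    [[-0.0008,0.0007,0.074],0,1],
  ],
)

```text
time: 65.2
tool_pos: [0.5838, -0.2254, 0.0811]
ee_rot: [-3.141, 0.0, 0.916]
wrist_force: [0.0, -1.0, -1.6]
width: 0.05
finger_force: 30.0
```

Request:
carry_out(
  steps=[
    [[0,0,0.015],0,1],
    [[0,0,0.03],0,1],
    [[0,0,0.038],0,1],
    [[0,0,0.041],0,1],
    [[0,0,0.041],0,0.2],
    [[0,0,0.041],0,-0.3],
    [[0,0,0.041],0,-0.3],
  ],
)

```text
time: 66.08
tool_pos: [0.5842, -0.2256, 0.0403]
ee_rot: [3.141, -0.0, 0.916]
wrist_force: [0.4, 0.6, -0.1]
width: 0.0606
finger_force: 0.0
```

Request:
carry_out(
  steps=[
    [[0,0,-0.04],0,-0.3],
    [[0,0,-0.1],0,-0.3],
    [[0,0,-0.12],0,-0.3],
    [[0,0,-0.12],0,-0.3],
  ],
)

```text
time: 66.58
tool_pos: [0.5854, -0.2262, 0.1629]
ee_rot: [3.136, -0.001, 0.916]
wrist_force: [0.4, -0.0, 0.4]
width: 0.061
finger_force: 0.0
```

Run:
```python
from m import *
redspools();go(.4895,-.072,.15,.916)
```

```text
spool px [256. 246.] 252 centre [ 0.4895 -0.0721] zmax 0.064
spool px [299. 283.] 343 centre [ 0.5835 -0.2261] zmax 0.076
shift [ 0.0641 -0.1688  0.0103] roll10 -0.001 q6 0.196 tcp [ 0.5843 -0.2256  0.1604] rpy [ 3.1407e+00 -1.0000e-04  9.1580e-01]
```

Request:
carry_out(
  steps=[
    [[0.02,-0.05,0],0,-0.4],
    [[0.04,-0.1,0],0,-0.5],
    [[0.06,-0.15,0],0,-0.5],
    [[0.064,-0.169,0],0,-0.5],
    [[0.064,-0.169,0.01],0,-0.5],
    [[0.064,-0.169,0.01],0,-0.5],
  ],
)

```text
time: 67.38
tool_pos: [0.4887, -0.0727, 0.1483]
ee_rot: [-3.139, 0.002, 0.915]
wrist_force: [-0.8, -0.3, -0.7]
width: 0.0704
finger_force: 0.0
```

Run:
```python
from m import *
redspools();go(.4895,-.0715,.026,.916)
```

```text
spool px [256. 246.] 255 centre [ 0.4895 -0.0716] zmax 0.064
spool px [299. 283.] 343 centre [ 0.5834 -0.226 ] zmax 0.075
shift [ 0.0015 -0.0003  0.123 ] roll10 -0.009 q6 0.394 tcp [ 0.4891 -0.0729  0.149 ] rpy [-3.1398e+00  1.3000e-03  9.1440e-01]
```

Request:
carry_out(
  steps=[
    [[0.001,0,0.05],0,-0.5],
    [[0.001,0,0.1],0,-0.5],
    [[0.001,0,0.12],0,-0.5],
    [[0.001,0,0.123],0,-0.5],
    [[0.001,0,0.123],0,1],
    [[0.001,0,0.123],0,1],
    [[0.001,0,0.123],0,1],
    [[0.001,0,0.1],0,1],
    [[0.001,0,0.05],0,1],
    [[0.001,0,0],0,1],
  ],
)

```text
time: 68.68
tool_pos: [0.4891, -0.0709, 0.1515]
ee_rot: [-3.141, 0.0, 0.916]
wrist_force: [0.5, 0.0, -1.1]
width: 0.0486
finger_force: 30.0
```

Request:
carry_out(
  steps=[
    [[-0.03,0.03,0],0,1],
    [[-0.06,0.07,0],0,1],
    [[-0.09,0.11,0],0,1],
    [[-0.12,0.145,0],0,1],
    [[-0.149,0.168,0],0,1],
    [[-0.149,0.168,0],0,1],
    [[-0.149,0.168,0],0,1],
  ],
)

```text
time: 69.55
tool_pos: [0.532, -0.2909, 0.1503]
ee_rot: [-3.141, -0.001, 0.916]
wrist_force: [0.2, 0.4, -2.2]
width: 0.0484
finger_force: 30.0
```

Run:
```python
from m import *
redspools();go(.5323,-.2915,.08,.916);print(robot.get_obs()['width'])
```

```text
spool px [295. 286.] 353 centre [ 0.573  -0.2717] zmax 0.149
shift [-0.0007  0.0008  0.0705] roll10 0.004 q6 0.061 tcp [ 0.5321 -0.2905  0.1505] rpy [-3.1412e+00 -5.0000e-04  9.1660e-01]
0.04828180000046261
```

Run:
```python
from m import *
s=snap('side');P=pts(s);h=cv2.cvtColor(s['image'],cv2.COLOR_RGB2HSV).astype(int)
m=((h[...,0]<6)|(h[...,0]>165))&(h[...,1]>150)&(h[...,2]<150)&(h[...,2]>30)&(P[...,2]>.1)&(P[...,2]<.2)&(P[...,1]<-.2)
q=P[m];print(len(q),q.min(0).round(3),q.max(0).round(3))
f=least_squares(lambda p:np.hypot(q[:,0]-p[0],q[:,1]-p[1])-.025,[q[:,0].mean(),q[:,1].mean()+.015],loss='soft_l1',f_scale=.002);print(f.x)
for z in np.arange(.105,.2,.01):
    a=q[abs(q[:,2]-z)<.005]
    if len(a):print(z.round(3),len(a),a[:,0].min().round(4),a[:,0].max().round(4),a[:,1].mean().round(4))
save(cv2.resize(s['image'][220:330,240:350],None,fx=4,fy=4),'x.png')
```

```text
384 [ 0.508 -0.32   0.119] [ 0.552 -0.268  0.187]
[ 0.53266464 -0.29153691]
0.115 2 0.518 0.5442 -0.3084
0.125 32 0.5088 0.5524 -0.3122
0.135 46 0.5084 0.5521 -0.3123
0.145 50 0.5078 0.5456 -0.3124
0.155 36 0.5084 0.5455 -0.3121
0.165 52 0.5086 0.5447 -0.3107
0.175 73 0.5083 0.5466 -0.3029
0.185 93 0.5075 0.552 -0.2985
```

Request:
carry_out(
  steps=[
    [[-0.0007,0.0005,0.025],0,1],
    [[-0.0007,0.0005,0.045],0,1],
    [[-0.0007,0.0005,0.053],0,1],
    [[-0.0007,0.0005,0.061],0,1],
    [[-0.0007,0.0005,0.069],0,1],
    [[-0.0007,0.0005,0.069],0,1],
  ],
)

```text
time: 70.4
tool_pos: [0.5318, -0.2922, 0.081]
ee_rot: [-3.141, 0.0, 0.916]
wrist_force: [0.9, 0.0, -1.8]
width: 0.0486
finger_force: 30.0
```

Run:
```python
from m import *
o=robot.get_obs();print(o['tool_pos'],o['wrist_force'],o['width'],o['wrist_torque'])
```

```text
[ 0.53184675 -0.29218493  0.08098138] [ 0.87426917  0.02224488 -1.79361392] 0.0486055119885247 [ 0.00777094 -0.00712504  0.0715955 ]
```

Threaded with no contact. I'll lower fully, release and retreat.

Request:
carry_out(
  steps=[
    [[0,0,0.015],0,1],
    [[0,0,0.03],0,1],
    [[0,0,0.038],0,1],
    [[0,0,0.041],0,1],
    [[0,0,0.041],0,0.2],
    [[0,0,0.041],0,-0.3],
    [[0,0,0.041],0,-0.3],
  ],
)

```text
time: 71.28
tool_pos: [0.5324, -0.2927, 0.0406]
ee_rot: [3.14, -0.0, 0.916]
wrist_force: [0.2, 1.2, -0.2]
width: 0.0607
finger_force: 0.0
```

Request:
carry_out(
  steps=[
    [[0,0,-0.04],0,-0.3],
    [[0,0,-0.1],0,-0.3],
    [[0,0,-0.14],0,-0.3],
    [[0.05,-0.05,-0.14],0,-0.3],
    [[0.1,-0.1,-0.14],0,0],
    [[0.1,-0.15,-0.14],0,0],
    [[0.1,-0.15,-0.14],0,0],
  ],
)

```text
time: 72.15
tool_pos: [0.4716, -0.1187, 0.1799]
ee_rot: [-3.14, 0.0, 0.92]
wrist_force: [0.1, -0.1, -0.5]
width: 0.047
finger_force: 0.0
```

Run:
```python
from m import *
import pickle
np.set_printoptions(precision=4,suppress=True)
redspools()
S={n:snap(n) for n in('top','side')};pickle.dump(S,open('s3.pkl','wb'))
for n,w in(('top',(335,130,430,205)),('side',(295,240,395,310))):
    s=S[n];r=blob(s,w,lambda H,a,V,P:(a<90)&(V>60)&(P[...,2]>.09)&(P[...,2]<.105))
    v,u=np.nonzero(r[2]);Q=np.array([ray(s,x,y,.098)[:2] for x,y in zip(u,v)]);print('bar',n,cv2.minAreaRect((Q*1000).astype(np.float32)),r[1])
    k=blob(s,(370,150,395,180) if n=='top' else (325,252,355,285),lambda H,a,V,P:(V<60)&(P[...,2]>.1))
    print('knob',k and (k[0],k[1],ray(s,*k[0],.112)))
go(.676,-.256,.16)
```

```text
spool px [294. 291.] 589 centre [ 0.5673 -0.2708] zmax 0.076
bar top ((684.0931396484375, -262.8476257324219), (29.95121955871582, 247.45887756347656), 39.45561599731445) 923
knob (array([381.1111, 167.8889]), np.int32(18), array([ 0.6784, -0.2561,  0.112 ]))
bar side ((682.6831665039062, -268.3116455078125), (35.02934265136719, 248.06166076660156), 39.459285736083984) 948
knob (array([339.5319, 269.617 ]), np.int32(47), array([ 0.678, -0.261,  0.112]))
shift [0.0166 0.2409 0.0216] roll10 0.0 q6 0.288 tcp [ 0.4748 -0.1224  0.181 ] rpy [ 3.1394 -0.0002  0.9156]
```

Both spools are down (tops 0.076) and the bar hasn't moved. Now I'll bring the gripper over the keeper's knob, fingers across the bar.

Request:
carry_out(
  steps=[
    [[0.002,0.04,0],-1.0,0.35],
    [[0.004,0.08,0],-2.0,0.35],
    [[0.006,0.12,0],-3.0,0.35],
    [[0.01,0.16,0],-4.0,0.35],
    [[0.012,0.2,0],-5.0,0.35],
    [[0.016,0.23,0],-6.0,0.35],
    [[0.016,0.244,0],-7.0,0.35],
    [[0.016,0.244,0.01],-7.7,0.35],
    [[0.016,0.244,0.02],-7.7,0.35],
    [[0.016,0.244,0.02],-7.7,0.35],
  ],
)

```text
time: 73.55
tool_pos: [0.6769, -0.2584, 0.1583]
ee_rot: [-3.14, -0.003, 2.257]
wrist_force: [-1.0, 0.9, -0.3]
width: 0.0305
finger_force: 0.0
```

Run:
```python
from m import *
go(.6782,-.258,.103,np.radians(129.5))
```

```text
shift [-0.0007  0.0013  0.0553] roll10 -0.019 q6 -1.129 tcp [ 0.6769 -0.2584  0.1583] rpy [-3.1402e+00 -2.5000e-03  2.2570e+00]
```

Request:
carry_out(
  steps=[
    [[-0.0007,0.001,0.03],0,0.35],
    [[-0.0007,0.001,0.047],0,0.35],
    [[-0.0007,0.001,0.053],0,0.35],
    [[-0.0007,0.001,0.053],0,0.35],
    [[-0.0007,0.001,0.053],0,0.5],
    [[-0.0007,0.001,0.053],0,0.5],
  ],
)

```text
time: 74.3
tool_pos: [0.679, -0.2578, 0.1088]
ee_rot: [3.141, 0.002, 2.26]
wrist_force: [0.2, -0.6, 0.6]
width: 0.0232
finger_force: 0.0
```

Run:
```python
from m import *
o=robot.get_obs();print(o['tool_pos'],o['wrist_force'],o['width'],o['finger_force'])
```

```text
[ 0.6790296  -0.25781131  0.10882576] [ 0.20409641 -0.63097119  0.57001668] 0.02319375999333674 0.0
```

Request:
carry_out(
  steps=[
    [[0.0014,-0.0163,0.001],0.96,0.5],
    [[0.0055,-0.0321,0.001],1.93,0.5],
    [[0.0121,-0.0471,0.001],2.89,0.5],
    [[0.0212,-0.0607,0.001],3.85,0.5],
    [[0.0324,-0.0726,0.001],4.81,0.5],
    [[0.0455,-0.0825,0.001],5.78,0.5],
    [[0.06,-0.09,0.001],6.74,0.5],
    [[0.0756,-0.095,0.001],7.7,0.5],
    [[0.0756,-0.095,0.001],7.7,0.5],
  ],
)

```text
time: 75.42
tool_pos: [0.557, -0.2595, 0.1075]
ee_rot: [3.14, -0.0, 0.918]
wrist_force: [-0.6, -0.2, -0.2]
width: 0.0235
finger_force: 0.0
```

```bash
cat > bar.py <<'E'
from m import *
def bar(h=np.array([.6165,-.182])):
    for n in('side','top'):
        s=snap(n);P=pts(s);hs=cv2.cvtColor(s['image'],cv2.COLOR_RGB2HSV).astype(int)
        d=P[...,:2]-h;r=np.linalg.norm(d,axis=-1)
        m=(hs[...,1]<70)&(hs[...,2]>110)&(P[...,2]>.088)&(P[...,2]<.106)&(r<.25)&(r>.05)&(P[...,0]<.72)
        k,l,st,c=cv2.connectedComponentsWithStats(m.astype(np.uint8));q=P[m][:,:2]
        if len(q)<30:print(n,'few',len(q));continue
        v,u=np.nonzero(m);Q=np.array([ray(s,x,y,.098)[:2] for x,y in zip(u,v)])
        print(n,len(q),cv2.minAreaRect((Q*1000).astype(np.float32)),'dir deg',np.degrees(np.arctan2(*(np.median(Q,0)-h)[::-1])).round(1),'far',np.linalg.norm(Q-h,axis=1).max().round(3))
if __name__=='__main__':
    bar();o=robot.get_obs();print(o['tool_pos'],o['wrist_force'],o['wrist_torque'],o['ee_rot'])
E
python3 bar.py
```

```text
side 600 ((530.0823974609375, -293.79656982421875), (187.3892059326172, 40.207275390625), 52.71558380126953) dir deg -126.9 far 0.235
top 458 ((533.2952880859375, -293.5763244628906), (180.98675537109375, 43.93446731567383), 50.580055236816406) dir deg -127.6 far 0.23
[ 0.55758921 -0.25985845  0.10713013] [ 1.01220874 -0.51767883 -1.0666356 ] [-0.05255825 -0.06132269  0.02437071] [ 3.14021396e+00 -9.36575414e-05  9.18450737e-01]
```

Request:
carry_out(
  steps=[
    [[0,-0.003,0],0,0.5],
    [[0,-0.005,0],0,0.5],
    [[0,-0.007,0],0,0.5],
    [[0,-0.007,0],0,0.5],
  ],
)

```text
time: 76.03
tool_pos: [0.5543, -0.2574, 0.1064]
ee_rot: [3.134, -0.0, 0.916]
wrist_force: [7.8, -5.5, -5.3]
width: 0.0239
finger_force: 4.6
```

Request:
carry_out(
  steps=[
    [[0,-0.002,0],0,0.5],
    [[0,-0.003,0],0,0.5],
    [[0,-0.003,0],0,0.5],
  ],
)

```text
time: 76.4
tool_pos: [0.5543, -0.2574, 0.1065]
ee_rot: [3.127, -0.001, 0.916]
wrist_force: [14.1, -9.1, -8.7]
width: 0.0238
finger_force: 8.1
```

The bar is against its stop. Backing off, then measuring the stud and the slot.

Request:
carry_out(
  steps=[
    [[0,0.004,0],0,0.4],
    [[0,0.007,0],0,0.3],
    [[0,0.007,-0.03],0,0.3],
    [[0,0.007,-0.08],0,0.3],
    [[0.06,0,-0.1],0,0.0],
    [[0.12,0,-0.1],0,0.0],
    [[0.18,0,-0.1],0,0.0],
    [[0.2,0,-0.1],0,0.0],
    [[0.2,0,-0.1],0,0.0],
  ],
)

```text
time: 77.53
tool_pos: [0.671, -0.094, 0.2057]
ee_rot: [-3.14, 0.001, 0.918]
wrist_force: [-0.8, -0.6, -0.5]
width: 0.0469
finger_force: 0.0
```

Run:
```python
from bar import *
import pickle
np.set_printoptions(precision=4,suppress=True)
bar()
S={n:snap(n) for n in('top','side')};pickle.dump(S,open('s4.pkl','wb'))
for n,w in(('top',(355,248,390,284)),('side',(222,268,258,302))):
    s=S[n];P=pts(s);h=cv2.cvtColor(s['image'],cv2.COLOR_RGB2HSV).astype(int)
    k=np.zeros(h.shape[:2],bool);k[w[1]:w[3],w[0]:w[2]]=True
    m=k&(h[...,1]>120)&(h[...,0]>17)&(P[...,2]>.083)&(P[...,2]<.1)
    v,u=np.nonzero(m);Q=np.array([ray(s,x,y,.09)[:2] for x,y in zip(u,v)]);print('stud',n,len(Q),cv2.minAreaRect((Q*1000).astype(np.float32)),Q.mean(0),np.percentile(P[m][:,2],[5,50,95]))
    c=np.cov(Q.T);e=np.linalg.eigh(c)[1][:,1];print('axis deg',np.degrees(np.arctan2(e[1],e[0])))
# slot in bar: dark inside enclosed by bar
for n,w in(('top',(398,225,432,256)),('side',(255,285,300,335))):
    s=S[n];x0,y0,x1,y1=w;F=4;im=cv2.resize(s['image'][y0:y1,x0:x1],None,fx=F,fy=F,interpolation=cv2.INTER_CUBIC)
    hs=cv2.cvtColor(im,cv2.COLOR_RGB2HSV).astype(int);m=((hs[...,2]>135)&(hs[...,1]<80)).astype(np.uint8)
    cs,hh=cv2.findContours(m,cv2.RETR_CCOMP,cv2.CHAIN_APPROX_NONE)
    for c,k in zip(cs,hh[0]):
        if k[3]>=0 and cv2.contourArea(c)>100:
            M=cv2.moments(c);p=((M['m10']/M['m00']+.5)/F-.5+x0,(M['m01']/M['m00']+.5)/F-.5+y0);print('slot',n,p,cv2.contourArea(c)/16,ray(s,*p,.098))
```

```text
side 724 ((583.551513671875, -167.4597625732422), (462.23974609375, 77.08345031738281), 66.27578735351562) dir deg -126.9 far 0.243
top 753 ((532.8080444335938, -293.8356628417969), (180.00234985351562, 43.19984817504883), 50.47257614135742) dir deg -128.0 far 0.23
stud top 104 ((425.02838134765625, -231.26515197753906), (14.721620559692383, 47.83156204223633), 76.45606994628906) [ 0.4249 -0.2312] [0.0852 0.0889 0.0921]
axis deg 165.52094649244177
stud side 104 ((423.3911437988281, -238.16873168945312), (18.992544174194336, 48.274967193603516), 81.31312561035156) [ 0.4233 -0.2379] [0.084  0.0874 0.0914]
axis deg 166.6633209033339
slot top (415.5515935214211, 238.09919017763846) 49.84375 [ 0.4942 -0.3419  0.098 ]
slot side (272.3156493506493, 309.69820346320347) 60.15625 [ 0.4932 -0.3452  0.098 ]
```

Request:
carry_out(
  steps=[
    [[-0.04,-0.018,0],0.8,0.3],
    [[-0.085,-0.037,0],1.7,0.3],
    [[-0.13,-0.056,0],2.6,0.3],
    [[-0.17,-0.074,0],3.5,0.3],
    [[-0.215,-0.092,0],4.4,0.3],
    [[-0.245,-0.106,0],5.3,0.3],
    [[-0.259,-0.112,0.03],6.2,0.3],
    [[-0.259,-0.112,0.07],6.66,0.3],
    [[-0.259,-0.112,0.07],6.66,0.3],
    [[-0.259,-0.112,0.07],6.66,0.3],
  ],
)

```text
time: 78.97
tool_pos: [0.4246, -0.2329, 0.1381]
ee_rot: [3.141, -0.002, -0.246]
wrist_force: [0.2, 0.6, 1.2]
width: 0.0329
finger_force: 0.0
```

Run:
```python
from m import *
go(.4245,-.2322,.056,-.244)
```

```text
shift [-0.0005 -0.0008  0.0821] roll10 -0.014 q6 1.199 tcp [ 0.4246 -0.2329  0.1381] rpy [ 3.1406e+00 -2.1000e-03 -2.4650e-01]
```

Request:
carry_out(
  steps=[
    [[0,-0.0008,0.04],0,0.3],
    [[0,-0.0008,0.07],0,0.3],
    [[0,-0.0008,0.08],0,0.3],
    [[0,-0.0008,0.08],0,0.3],
    [[0,-0.0008,0.08],0,0.65],
    [[0,-0.0008,0.08],0,1],
    [[0,-0.0008,0.08],0,1],
    [[0,-0.0008,0.08],0,1],
  ],
)

```text
time: 79.97
tool_pos: [0.4254, -0.232, 0.0578]
ee_rot: [3.14, -0.003, -0.247]
wrist_force: [-0.5, 0.5, 4.6]
width: 0.014
finger_force: 30.0
```

Run:
```python
from m import *
o=robot.get_obs();print(o['tool_pos'],o['wrist_force'],o['width'],o['finger_force'])
```

```text
[ 0.42543595 -0.23197788  0.05781723] [-0.46098264  0.53028241  4.62355621] 0.014037429140542406 30.00105232000351
```

Request:
carry_out(
  steps=[
    [[0,0,-0.03],0,1],
    [[0,0,-0.07],0,1],
    [[0,0,-0.1],0,1],
    [[0.03,0.03,-0.105],-1.0,1],
    [[0.06,0.06,-0.105],-2.0,1],
    [[0.08,0.08,-0.105],-3.0,1],
    [[0.094,0.09,-0.105],-4.0,1],
    [[0.094,0.09,-0.105],-5.0,1],
    [[0.094,0.09,-0.105],-6.0,1],
    [[0.094,0.09,-0.105],-6.66,1],
  ],
)

```text
time: 81.22
tool_pos: [0.4934, -0.3412, 0.1601]
ee_rot: [-3.139, -0.0, 0.92]
wrist_force: [-0.3, -0.3, -1.4]
width: 0.0139
finger_force: 30.0
```

Run:
```python
from m import *
np.set_printoptions(precision=4,suppress=True)
go(.494,-.342,.139,.916)
# stud in hand: yellow points, handle extent and crossbar
o=robot.get_obs();g=o['tool_pos'];u=np.array([.6095,.7928]);x=np.array([.7928,-.6095])
s=snap('side');P=pts(s);h=cv2.cvtColor(s['image'],cv2.COLOR_RGB2HSV).astype(int)
m=(h[...,1]>110)&(h[...,0]>17)&(h[...,0]<35)&(P[...,2]>.1)&(np.linalg.norm(P[...,:2]-g[:2],axis=-1)<.05);q=P[m]
a=(q[:,:2]-g[:2])@u;b=(q[:,:2]-g[:2])@x
for z in np.arange(.115,.2,.008):
    k=abs(q[:,2]-z)<.004
    if k.sum()>2:print(z.round(3),k.sum(),'along',a[k].min().round(4),a[k].max().round(4),'lat',b[k].min().round(4),b[k].max().round(4))
```

```text
shift [-0.0003  0.001   0.0211] roll10 0.022 q6 -0.049 tcp [ 0.4934 -0.3412  0.1601] rpy [-3.1391 -0.0002  0.9199]
0.147 14 along -0.0168 0.0008 lat 0.0064 0.0159
0.155 18 along -0.0282 -0.0019 lat -0.0051 0.0172
0.163 20 along -0.0284 -0.0086 lat -0.0049 0.0082
0.171 17 along -0.029 -0.0112 lat -0.0043 0.0087
0.179 22 along -0.0277 -0.0065 lat -0.0048 0.0081
0.187 49 along -0.0276 0.0089 lat -0.0056 0.0082
0.195 28 along -0.0305 0.0121 lat -0.0049 0.0081
```

Request:
carry_out(
  steps=[
    [[0.0006,0.0008,0.01],0.02,1],
    [[0.0006,0.0008,0.018],0.02,1],
    [[0.0006,0.0008,0.022],0.02,1],
    [[0.0006,0.0008,0.026],0.02,1],
    [[0.0006,0.0008,0.029],0.02,1],
    [[0.0006,0.0008,0.029],0.02,1],
  ],
)

```text
time: 82.02
tool_pos: [0.4947, -0.3415, 0.1323]
ee_rot: [-3.141, 0.0, 0.912]
wrist_force: [-0.8, 0.7, -1.4]
width: 0.0138
finger_force: 30.0
```

Request:
carry_out(
  steps=[
    [[0,0,0.004],-0.02,1],
    [[0,0,0.008],-0.02,1],
    [[0,0,0.012],-0.02,1],
    [[0,0,0.015],-0.02,1],
    [[0,0,0.018],-0.02,1],
    [[0,0,0.018],-0.02,1],
  ],
)

```text
time: 82.78
tool_pos: [0.4947, -0.3414, 0.1141]
ee_rot: [-3.141, 0.0, 0.916]
wrist_force: [1.2, 0.3, -1.4]
width: 0.0138
finger_force: 30.0
```

Request:
carry_out(
  steps=[
    [[0,0,0.0015],0,1],
    [[0,0,0.003],0,1],
    [[0,0,0.0045],0,1],
    [[0,0,0.0045],0,1],
  ],
)

```text
time: 83.28
tool_pos: [0.4952, -0.3419, 0.1108]
ee_rot: [3.14, 0.0, 0.916]
wrist_force: [0.4, 0.7, 2.2]
width: 0.0132
finger_force: 30.0
```

The flange is on the bar. Now the quarter turn.

Request:
carry_out(
  steps=[
    [[0,0,-0.001],1.0,1],
    [[0,0,-0.001],2.0,1],
    [[0,0,-0.001],3.0,1],
    [[0,0,-0.001],4.0,1],
    [[0,0,-0.001],5.0,1],
    [[0,0,-0.001],6.0,1],
    [[0,0,-0.001],7.0,1],
    [[0,0,-0.001],8.0,1],
    [[0,0,-0.001],9.0,1],
    [[0,0,-0.001],9.0,1],
  ],
)

```text
time: 84.52
tool_pos: [0.4947, -0.3416, 0.1109]
ee_rot: [3.141, -0.0, -0.653]
wrist_force: [0.2, 0.3, 0.4]
width: 0.0139
finger_force: 30.0
```

Request:
carry_out(
  steps=[
    [[0,0,0.001],0,1],
    [[0,0,0.001],0,0.6],
    [[0,0,0.001],0,0.4],
    [[0,0,0.001],0,0.3],
    [[0,0,-0.02],0,0.3],
    [[0,0,-0.06],0,0.3],
    [[0,0,-0.11],0,0.3],
    [[-0.05,0.06,-0.12],0,0.3],
    [[-0.09,0.12,-0.12],0,0.3],
    [[-0.09,0.14,-0.12],0,0.3],
  ],
)

```text
time: 85.78
tool_pos: [0.3362, -0.3979, 0.2317]
ee_rot: [3.141, -0.001, -0.655]
wrist_force: [-0.7, -0.1, -0.7]
width: 0.0327
finger_force: 0.0
```

```bash
python3 - <<'E'
from bar import *
np.set_printoptions(precision=4,suppress=True)
bar();redspools()
for y in(.168,.112,.056,.0):stand(.643,y)
L=np.array([.4937,-.3424])
for n in('top','side'):
    s=snap(n);P=pts(s);h=cv2.cvtColor(s['image'],cv2.COLOR_RGB2HSV).astype(int)
    m=(h[...,1]>110)&(h[...,0]>17)&(h[...,0]<35)&(P[...,2]>.12)&(P[...,2]<.16)&(np.linalg.norm(P[...,:2]-L,axis=-1)<.05);q=P[m]
    if len(q)<10:print(n,len(q));continue
    t=q[q[:,2]>.137];e=np.linalg.eigh(np.cov(t[:,:2].T))[1][:,1];print('stud',n,len(t),'top z',np.percentile(q[:,2],[90,98]),'axis deg',np.degrees(np.arctan2(e[1],e[0])),t.mean(0))
print(robot.get_obs()['tool_pos'],robot.get_obs()['time'])
E
python3 diff.py | grep '^top'
```

```text
side 550 ((582.9149169921875, -172.53036499023438), (455.3128662109375, 76.68623352050781), 66.44661712646484) dir deg -126.5 far 0.236
top 649 ((533.5496826171875, -293.18963623046875), (181.2476348876953, 38.84552764892578), 52.30187225341797) dir deg -127.7 far 0.23
spool px [297. 294.] 355 centre [ 0.5711 -0.2742] zmax 0.075
stand side 93 slopes -0.118 0.036 top z 0.1804 top xy [0.6482 0.1633]
stand side 158 slopes -0.094 0.022 top z 0.1806 top xy [0.6303 0.1081]
stand side 113 slopes 0.109 0.02 top z 0.1806 top xy [0.646  0.0522]
stand side 171 slopes 0.006 0.021 top z 0.1807 top xy [ 0.6365 -0.0054]
stud top 109 top z [0.1443 0.1461] axis deg 140.4108632946639 [ 0.4952 -0.3402  0.1419]
stud side 110 top z [0.1434 0.1453] axis deg 142.29450678960532 [ 0.4938 -0.3449  0.1411]
[ 0.3391 -0.3971  0.2307] 86.225
top [388. 164.] 975 rect [13. 82.] 50 xyz [ 0.7147 -0.3034  0.0004] z -0.008 0.1 x 0.617 0.794 y -0.4 -0.186 col [164 112  64] was [175 172 177]
top [219. 181.] 128 rect [18.  8.] 53 xyz [0.6428 0.1639 0.1422] z 0.045 0.184 x 0.631 0.67 y 0.155 0.179 col [173 145 101] was [21
[... 1331 characters left out ...]
 205 rect [12. 20.] 11 xyz [ 0.4226 -0.2404  0.043 ] z 0.006 0.05 x 0.396 0.447 y -0.258 -0.22 col [106  59  37] was [183 142  61]
top [130. 278.] 376 rect [52.  8.] 51 xyz [0.4017 0.4031 0.036 ] z -0.005 0.101 x 0.337 0.452 y 0.37 0.483 col [124  78  45] was [142 123 100]
top [493. 359.] 14775 rect [148. 184.] 90 xyz [ 0.2866 -0.3185  0.5806] z -0.007 0.624 x 0.037 0.416 y -0.727 -0.122 col [59 88 90] was [166 123  78]
top [280. 391.] 3143 rect [65. 66.] 0 xyz [0.1419 0.0167 0.0312] z -0.007 0.501 x 0.02 0.206 y -0.08 0.08 col [86 87 72] was [51 69 79]
top [232. 398.] 1625 rect [42. 61.] 11 xyz [0.1867 0.1044 0.3684] z 0.139 0.531 x 0.147 0.208 y 0.063 0.158 col [49 69 79] was [140 108  72]
```

All checks agree: four mandrel tops are at 0.180, the spools are down, and the bar is at −127.6° (shut). The stud top is at 0.143–0.146 with its handle across the slot (about 141°). No other object has moved in the top view. Handing in.

```bash
python3 -c "
from bench import robot
print(robot.close_job())"
```

```text
the job is handed in; nothing more can be done
None
```

The job is handed in: my last camera check showed all four mandrels home in their own holes, both spools down on their posts, and the keeper bar shut and locked by the quarter-turned T-stud, though one mandrel fell on to the bench on the way (undamaged as far as the cameras show) and was picked up and placed.

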